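# Press a brass pedestal together on the lever press

### The job

Stack the pedestal squarely in the press's nest - the plinth first, then every spacer plate that is laid out, then the top plate with its seat upwards - and slide the loaded shuttle table home under the ram. Only then slide the safety catch off, pull the lever down until the ram bears firmly on the top plate, and let it back up. Put the catch on again before you draw the shuttle table right out with the finished stack still in the nest, leaving the hammer, the statuette and the punch tin where they are.

Things in the scene. Friction and masses are not known exactly. Their poses are not given: they have to be found in the camera images.
- plinth: the pedestal's base: a square brass plinth, 54 x 54 mm and 30 mm high, flat top and bottom with a waisted band of lotus petals between its 54 mm rims (it grips like a plain block), about 0.36 kg, standing upright on the bench; origin at the centre of its underside, z up, x and y along its sides
- spacer1: a flat square brass spacer plate, 54 x 54 mm, 8 mm thick, with a small 14 mm square hole in its middle, 120 to 220 g, lying flat on the bench; origin at its centre (4 mm above its underside), x and y along its sides; either face may be up. Spacers 1 to 3 are alike and interchangeable; from one to three are laid out, the others are absent
- spacer2: a flat square brass spacer plate, 54 x 54 mm, 8 mm thick, with a small 14 mm square hole in its middle, 120 to 220 g, lying flat on the bench; origin at its centre (4 mm above its underside), x and y along its sides; either face may be up. Spacers 1 to 3 are alike and interchangeable; from one to three are laid out, the others are absent
- spacer3: a flat square brass spacer plate, 54 x 54 mm, 8 mm thick, with a small 14 mm square hole in its middle, 120 to 220 g, lying flat on the bench; origin at its centre (4 mm above its underside), x and y along its sides; either face may be up. Spacers 1 to 3 are alike and interchangeable; from one to three are laid out, the others are absent
- top_plate: the pedestal's top: a solid square brass plate, 54 x 54 mm and 9 mm thick, with a round 38 mm wide seat raised 3 mm on its upper face (12 mm in all), about 0.22 kg, lying on the bench seat upwards; origin at the centre of its underside, z up, x and y along its sides
- press: the bench lever press, fixed; its place and turn differ from start to start. Origin on the bench under the ram's axis; z up, x from the ram back to the column, y along the shuttle bed towards the loading end. Bed plate: x -55 to 55, y -100 to 260, top 22 mm high. Head block: x -40 to 140, y -33 to 33, z 135 to 190 mm. Column and heel: x 60 to 160, y -55 to 55
- table_slide (a joint): the shuttle table, a 100 x 110 mm plate on the bed, top 40 mm above the bench, carrying the nest; sliding along the press's y: 0 = home, the nest exactly under the ram (stop), 0.16 m = drawn right out for loading (stop). Starts 0.13 to 0.16 out, stays where it is left, about 2.5 N moves it
- nest (a point): centre of the nest's floor, 40 mm above the bench, moving with the table (axes as the press's). The nest is a square pocket, 58 x 58 mm inside, 62 mm deep, sides along the press's x and y, mouth bevelled, walls 12 mm thick; a finger slot 40 mm wide is cut down to the table in its +y and -y walls: parts are lowered in with the fingers on their +y and -y sides. The stack in it is 42 mm + 8 mm per spacer high
- table_knob (a point): the shuttle table's upright black knob, 18 mm diameter, standing 26 to 68 mm above the bench on a thin bar 120 mm from the nest's centre towards +y of the press; this point is on its axis, 56 mm above the bench
- catch (a joint): the safety catch: a steel barrel bolt lying across the top of the press's head, sliding along the press's y: 0 = on (shot over the tail of the lever, so the lever cannot be worked), 0.025 m = off (stop). Stays where it is left, about 2 N moves it. Starts on
- catch_knob (a point): the bolt's upright knob, a steel pin 14 mm in diameter, standing 200 to 245 mm above the bench; this point is on its axis, 14 mm below its top and 41 mm above the head's top; it moves with the bolt. The bolt runs in two staples, one on either side of the pin and never nearer than 14 mm to it, their tops 210 mm above the bench
- lever (a joint): the press's hand lever: 0 = up, leaning 45 degrees up and forward (-x of the press), growing as it is pulled down, at most 1.05 rad. It lowers the ram 30 mm per rad. A spring lifts it back to 0 when let go; 5 to 10 N at the ball works it. The ram's foot meets the top plate at about 0.27 rad with three spacers, 0.53 with two, 0.8 with one; there it comes solid, and 5 N more bears firmly
- ram_axis (a point): the point under the ram where the nest's floor centre lies when the table is home, 40 mm above the bench (fixed to the press). The square 26 mm ram has a round foot, 36 mm wide, 74 mm above this point when the lever is up; the ram's top end is then 217 mm above the bench
- lever_ball (a point): centre of the black ball grip at the lever's end, 32 mm diameter, 285 mm above the bench when the lever is up, 170 mm from the pivot; the ball travels forward and down in an arc about the pivot. The lever's bar is 12 mm thick
- lever_pivot (a point): the lever's pivot on the head's -y side, 165 mm above the bench; the lever turns about the press's y axis through this point (fixed to the press)
- hammer: bystander: a chasing hammer with a wooden handle, 260 mm long, lying on the right of the bench; origin under its middle
- statuette: bystander: a small seated brass figure, 140 mm high, 76 mm wide; origin under its centre
- punch_tin: bystander: a round tin of chasing punches, 68 mm diameter, 85 mm high (punches to 130 mm); origin under its centre
Mind the look-alikes: they are no part of the job. Leave any grey look-alike of the spacer1 alone.

How it is judged (in metres and radians):
On the way, in this order (a step that is already met when the one before it is completed fails the run):
1. the plinth, all spacers laid out and the top plate stand stacked in the nest, with the table drawn out and the catch on (horizontal distance between each of plinth, top_plate, spacer1, spacer2, spacer3 and nest below 0.004 m and z of plinth in the frame of nest between -0.003 and 0.003 m and angle between each of plinth, top_plate's own z axis and vertical below 0.06 rad and z of top_plate in the frame of nest between 0.035 and 0.057 m and (angle between spacer1's own z axis and vertical below 0.06 rad or angle between spacer1's own z axis and vertical above 3.08 rad) and z of each of spacer1, spacer2, spacer3 in the frame of plinth above 0.031 m and z of top_plate in the frame of spacer1 above 0.002 m and (angle between spacer2's own z axis and vertical below 0.06 rad or angle between spacer2's own z axis and vertical above 3.08 rad) and z of top_plate in the frame of spacer2 above 0.002 m and (angle between spacer3's own z axis and vertical below 0.06 rad or angle between spacer3's own z axis and vertical above 3.08 rad) and z of top_plate in the frame of spacer3 above 0.002 m and value of joint table_slide above 0.11 m and value of joint catch below 0.005 m), for 0.2 s.
2. the loaded table is home under the ram, the catch still on (value of joint table_slide below 0.004 m and value of joint catch below 0.005 m and horizontal distance between top_plate and nest below 0.004 m), for 0.2 s.
3. the safety catch is slid off, the lever still up (value of joint catch above 0.021 m and value of joint table_slide below 0.004 m and value of joint lever below 0.06 rad), for 0.1 s.
4. the ram bears on the top plate with more than 15 N, the table home (contact force between ram and top_plate above 15 N and value of joint table_slide below 0.004 m), for 0.2 s.
5. the lever is up again (value of joint lever below 0.06 rad), for 0.2 s.
6. the safety catch is on again, the table still home (value of joint catch below 0.005 m and value of joint lever below 0.06 rad and value of joint table_slide below 0.004 m), for 0.2 s.
At the end, for the whole second after the job is handed in: Plinth, every spacer laid out and the top plate on top stand in the nest, each centred within 4 mm and level within 0.06 rad, plinth and top plate upright, at rest; the table drawn out beyond 150 mm, the catch on (within 5 mm), the lever up (within 0.06 rad) (horizontal distance between each of plinth, top_plate, spacer1, spacer2, spacer3 and nest below 0.004 m and z of plinth in the frame of nest between -0.003 and 0.003 m and angle between each of plinth, top_plate's own z axis and vertical below 0.06 rad and z of top_plate in the frame of nest between 0.035 and 0.057 m and (angle between spacer1's own z axis and vertical below 0.06 rad or angle between spacer1's own z axis and vertical above 3.08 rad) and z of each of spacer1, spacer2, spacer3 in the frame of plinth above 0.031 m and z of top_plate in the frame of spacer1 above 0.002 m and (angle between spacer2's own z axis and vertical below 0.06 rad or angle between spacer2's own z axis and vertical above 3.08 rad) and z of top_plate in the frame of spacer2 above 0.002 m and (angle between spacer3's own z axis and vertical below 0.06 rad or angle between spacer3's own z axis and vertical above 3.08 rad) and z of top_plate in the frame of spacer3 above 0.002 m and linear speed of each of plinth, spacer1, spacer2, spacer3, top_plate below 0.02 m/s and value of joint table_slide above 0.15 m and value of joint catch below 0.005 m and value of joint lever below 0.06 rad); the robot touches nothing.
It fails at once if the hammer is moved by more than 25 mm (distance of hammer from where it was at the start of the episode above 0.025 m).
It fails at once if the statuette is moved by more than 25 mm (distance of statuette from where it was at the start of the episode above 0.025 m).
It fails at once if the punch tin is moved by more than 25 mm (distance of punch_tin from where it was at the start of the episode above 0.025 m).
It fails at once if the ram is driven down while the table is not home (value of joint lever above 0.2 rad and value of joint table_slide above 0.01 m).
Of spacer1, spacer2, spacer3 only 1 to 3 are there at a start; the rules pass over those that are not, and their reading is None.
At some moment in a run one of plinth, spacer1, spacer2, spacer3, top_plate may be knocked a few centimetres aside while the robot is not near it.
It also fails if it takes over 208 s, if anything falls off the work surface, if the arm or the gripper's body presses on something with over 40 N, if the wrist force passes 120 N, or if a joint passes its speed limit or range.

### The arm

A 6-joint arm with a two-finger parallel gripper is mounted at the origin on the work surface. World frame = base frame: x ahead of the robot, y to its left, z up, the work surface at z = 0. Lengths are in m, angles in degrees, forces in N, time in s.
With the tool pointing down it reaches from about 0.225 to 0.875 m from the base axis. Payload 3.4 kg.
Tool frame: the origin (TCP) lies at the centre of the arm's flange, where the gripper is bolted on; the fingertips stand 173 mm ahead of it and the grasp point (between the pads) lies 155 mm ahead of it; z points along the fingers, y is the line along which they close (so a half turn about z gives the same grasp; the last joint's range is limited). The gripper opens to 85 mm and grips with 20 to 120 N. Pads are 22 mm wide; open, the fingers measure 114 mm over their backs; the gripper's body (76 mm by 85 mm) begins 54 mm behind the grasp point. The pads swing forward as they close: fully open they stand 13 mm farther back than shut.
Start: joints at [58.041, 15.808, 86.224, -0, 77.962, -6.933], TCP at [0.243, 0.521, 0.405] pointing down, gripper open.
Joint ranges: [-165.64, 165.64], [-43.16, 119.46], [12.63, 154.43], [-67.54, 247.53], [6.08, 155.33], [-154.97, 154.97]. Speed limits (degrees/s): [147.25, 147.25, 180, 180, 180, 180].

### API

Orientations are given as [roll, pitch, yaw] about the fixed x, y, z axes, in that order (R = Rz(yaw) Ry(pitch) Rx(roll)).
In Python, from rig import robot gives the robot as it stands.
- The arm moves only by the tool step_arm, never from a script. Its argument "series" is a list of rows, each an object of numbers: "tx", "ty", "tz": the shift along the world's x, y, z each as a share of 0.025 m, from -1 to 1; "wx", "wy", "wz": the turn, a rotation vector about the world's x, y, z each as a share of 8 degrees, from -1 to 1. A call has 1 to 10 rows; each row shifts and turns the commanded pose from where the row before left it; what a row does not reach is not made up. A row lasts 1/8 s, in which the tool goes at most 62.5 mm and 10.7 degrees, less where a joint would pass 70% of its speed; a pose out of reach is approached as far as the arm can. A call with a number of a shift or a turn outside -1 to 1 is refused whole. A call with a gripper value outside its range is refused whole. "claw" is the closure, from 0 (fully open) to 1 (shut), set as the call begins (left out, the last holds). The fingers move at their own pace and stop on an object; "grip_force" is the grip in N (left out, the last holds). Time passes only in rows, so rows that do not move let the fingers close. It gives the time, the measured TCP pose, the force, the opening and the grip force at its end, in the units of the state.
- robot.sense(): the state, without advancing time (a new reading comes with each control period).
- robot.grab_frame(name): name is "side" or "top"; returns the picture (400x640x3 uint8, red, green, blue); there is no depth.
- robot.camera_info(name): a dict with "K" (3x3 intrinsics, pixels), "xyz" and "rotation" of the camera in the world. Camera axes: x right, y down, z forward; pixel columns grow to the right and rows downward; lengths in m; the calibration is good to about 2 mm. A picture is of the moment at which its call begins. camera_info takes no time and is no camera call.
- robot.close_job(): hands the job in; it is judged then, once.
The state is a dict: "time": time; "joint_positions": joint angles; "joint_velocities": joint speeds; "joint_torque": joint torques, N m; "eef_pos": TCP position; "tool_rot": TCP orientation; "ft_force": force on the tool from outside, world axes, zero at the start; "torque": the same for the moment, N m; "finger_gap": finger opening in m; "grip_force": force on a finger pad.
Only numpy, scipy, OpenCV 4.12 (cv2) and the standard library are available. Lean on these libraries where they do the work, as an engineer would, in place of code of your own. Each camera call takes 0.05 s, during which the arm holds its last target. There are 200 camera calls.

## Working session

There is one attempt and no reset: what is moved stays moved. The work goes in short steps, Python scripts to look and compute and a tool call to move; the robot and the scene stay as the last step left them, time stands still between calls to the robot, and variables do not carry over. Pictures are saved under pics/ and viewed, at most 14 in all, crops included, and the job is handed in when it is done.

Besides the shell and the picture viewer there is one more tool, called after "Call:" as name(argument=value, ...) on one line, values as JSON. step_arm: Moves the arm, as the interface text tells. Shift numbers are shares of 0.025 m and turn numbers shares of 8 degrees, none past 1 either way. Its arguments: {"type":"object","properties":{"series":{"type":"array"},"claw":{"type":"number"},"grip_force":{"type":"number"}},"required":["series"]}

```bash
mkdir -p pics; ls; python3 - <<'E'
from rig import robot
import cv2
s=robot.sense(); print(s)
for n in("side","top"):
    i=robot.camera_info(n); print(n,i)
    cv2.imwrite(f"pics/{n}0.png",robot.grab_frame(n)[:,:,::-1])
E
```

```text
pics
{'time': 0.0, 'joint_positions': array([ 5.80385002e+01,  1.58482212e+01,  8.62948141e+01,  5.08678954e-04,
        7.79607748e+01, -6.93307213e+00]), 'joint_velocities': array([ 7.46737073e-02, -3.44049845e-02,  6.22126655e-02, -5.06385202e-02,
        6.27446651e-05, -6.54342589e-02]), 'joint_torque': array([ 2.86514542e-04, -4.16783059e+01, -2.45803910e+01, -3.17765534e-04,
        1.07578209e-02, -1.21754367e-07]), 'eef_pos': array([0.24316146, 0.52082966, 0.40383627]), 'tool_rot': array([-1.79897009e+02, -1.30245587e-02,  1.54971454e+02]), 'ft_force': array([ 0.35517155,  0.18187701, -0.31098293]), 'torque': array([ 0.02140249, -0.02492308, -0.02773622]), 'grip_force': 0.0, 'finger_gap': 0.08547131886123668}
side {'K': array([[478.89863539,   0.        , 320.38530385],
       [  0.        , 478.89863539, 196.34148796],
       [  0.        ,   0.        ,   1.        ]]), 'xyz': array([ 0.30521168, -0.86904319,  0.88556589]), 'rotation': array([-128.51592516,   -0.76653975,  -13.58708808])}
top {'K': array([[405.22289887,   0.        , 314.92632375],
       [  0.        , 405.22289887, 196.81527552],
       [  0.        ,   0.        ,   1.        ]]), 'xyz': array([0.40355787, 0.01691457, 1.2058895 ]), 'rotation': array([-173.16011469,   -0.92502299,  -90.67719914])}
```

View pics/top0.png

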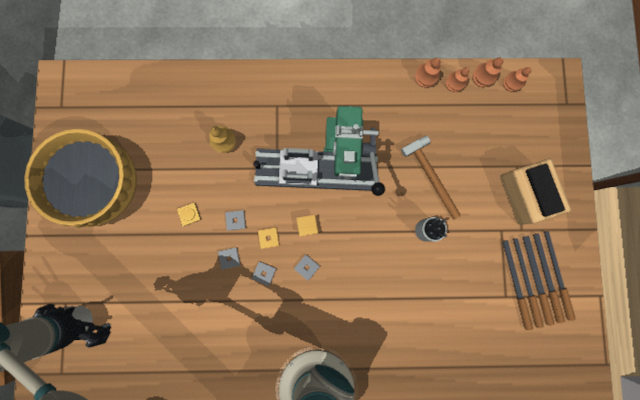

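View pics/side0.png

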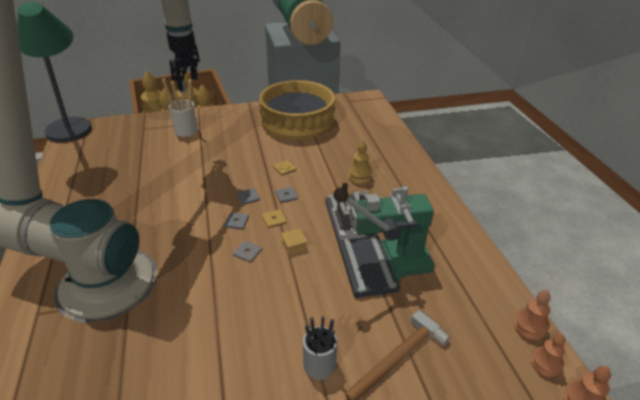

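The top view shows a brass round-seated plate at (188,214), which is the top plate. It also shows a brass square with a hole at (268,238), which is a spacer, and a brass block at (307,225), which is the plinth. The plates at (235,220), (228,257), (264,272) and (307,267) are grey look-alikes. The press is at (345,155), with its loading end and knob on the left at (258,165). I'll confirm this in an enlarged crop.

```bash
cat > h.py <<'E'
from rig import robot
import numpy as np, cv2
from scipy.spatial.transform import Rotation as R
C={n:robot.camera_info(n) for n in("side","top")}
def rot(n): return R.from_euler('xyz',C[n]['rotation'],degrees=True).as_matrix()
def proj(n,P):
    p=(np.atleast_2d(P)-C[n]['xyz'])@rot(n); q=p@C[n]['K'].T
    return q[:,:2]/q[:,2:]
def ray(n,uv):
    d=rot(n)@np.linalg.solve(C[n]['K'],[uv[0],uv[1],1]); return C[n]['xyz'],d/np.linalg.norm(d)
def at(n,uv,z):
    o,d=ray(n,uv); return o+d*(z-o[2])/d[2]
def tri(a,b):
    (o1,d1),(o2,d2)=ray("top",a),ray("side",b)
    t=np.linalg.lstsq(np.c_[d1,-d2],o2-o1,rcond=None)[0]
    p,q=o1+t[0]*d1,o2+t[1]*d2
    return (p+q)/2,np.linalg.norm(p-q)
def brass(n,img=None):
    img=robot.grab_frame(n) if img is None else img
    hsv=cv2.cvtColor(img,cv2.COLOR_RGB2HSV); m=cv2.inRange(hsv,(17,140,120),(32,255,255))
    return img,m
E
python3 - <<'E'
from h import *
t=cv2.imread('pics/top0.png');s=cv2.imread('pics/side0.png')
cv2.imwrite('pics/tc.png',cv2.resize(t[90:290,160:420],None,fx=3,fy=3,interpolation=cv2.INTER_CUBIC))
cv2.imwrite('pics/sc.png',cv2.resize(s[140:310,220:450],None,fx=3.4,fy=3.4,interpolation=cv2.INTER_CUBIC))
for n,i in(("top",t),("side",s)):
    m=brass(n,i[:,:,::-1].copy())[1]
    k,l,st,c=cv2.connectedComponentsWithStats(m)
    for j in range(1,k):
        if st[j,4]>60: print(n,st[j],c[j].round(1))
E
```

```text
top [209 127  25  26 332] [218.8 141.4]
top [  25  129   99   98 1859] [ 73.3 166.5]
top [177 203  23  23 319] [188.1 214.1]
top [297 215  21  21 357] [306.9 225.2]
top [258 228  21  21 335] [268.1 237.6]
side [298  82  34  21 231] [318.1  90.4]
```

View pics/tc.png

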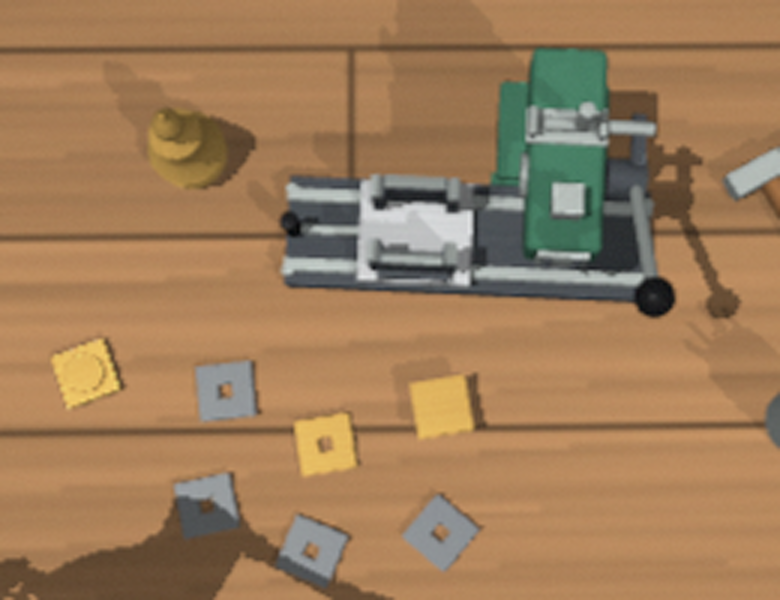

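View pics/sc.png

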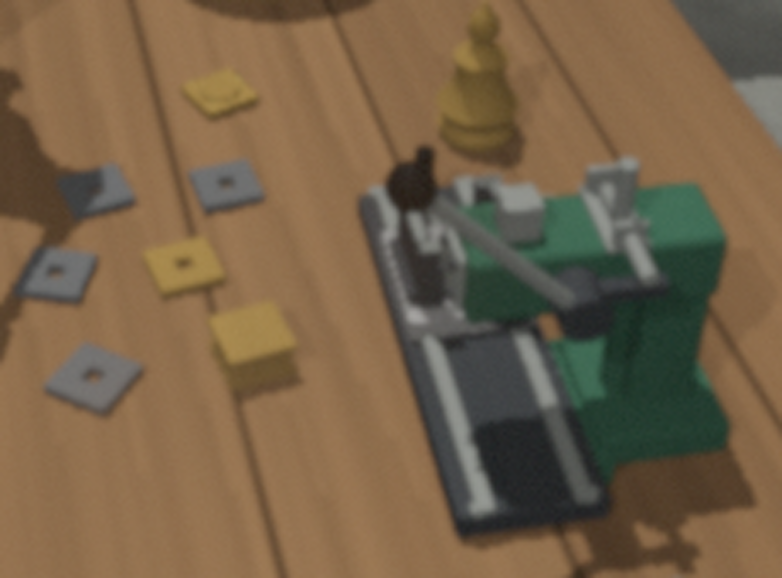

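The crops confirm it: exactly one brass spacer is laid out, at top (268,238), along with the plinth (307,225) and the top plate (188,214). All four plates with grey faces are decoys. Next I'll fit the press pose from both views.

```bash
cat > fit.py <<'E'
from h import *
from scipy.optimize import least_squares
tp=lambda a:(a[0]/3+160-.33,a[1]/3+90-.33); sp=lambda a:(a[0]/3.4+220-.35,a[1]/3.4+140-.35)
m=1e-3
# (cam, local xyz mm, crop px, moves with slide)
O=[("top",(0,0,217),(568,199),0),("side",(0,0,217),(519,198),0),
("top",(-55,260,22),(283,284),0),("top",(55,260,22),(289,180),0),
("side",(-55,-100,22),(462,528),0),("side",(55,-100,22),(607,500),0),
("top",(-40,-33,190),(600,250),0),("top",(-40,33,190),(526,247),0),("top",(140,33,190),(533,50),0),("top",(140,-33,190),(606,52),0),
("side",(140,-33,190),(722,235),0),
("top",(0,120,68),(291,221),1),("side",(0,120,68),(425,152),1),
("top",(-50,55,40),(359,278),1),("top",(-50,-55,40),(469,285),1)]
def W(p,L,mv):
    x,y,a,s=p; L=np.array(L)*m+[0,s*mv,0]
    return R.from_euler('z',a).apply(L)+[x,y,0]
def res(p): return np.concatenate([proj(c,W(p,L,mv))[0]-(tp(u) if c=="top" else sp(u)) for c,L,u,mv in O])
if __name__=="__main__":
    r=least_squares(res,[.55,-.1,0,.15],loss='soft_l1')
    print(r.x,np.degrees(r.x[2])); print(r.fun.reshape(-1,2).round(1).tolist())
    for nm,a,b in(("ball",(654,297),(411,185)),("ramtop",(568,199),(519,198)),("catchtop",(588,110),(628,164)),("tknob",(291,221),(425,152))):
        P,e=tri(tp(a),sp(b)); q=R.from_euler('z',-r.x[2]).apply(P-[r.x[0],r.x[1],0]); print(nm,P.round(4),e.round(4),'local',q.round(4))
    # parts: minAreaRect
    img=cv2.imread('pics/top0.png')[:,:,::-1].copy(); _,mk=brass("top",img)
    for nm,uv,z,sd in(("plinth",(307,225),.03,(253,326)),("spacer",(268,238),.008,(185,264)),("top",(188,214),.009,(220,92))):
        k,l=cv2.connectedComponents(cv2.morphologyEx(mk,cv2.MORPH_CLOSE,np.ones((5,5)))); c=cv2.findContours((l==l[uv[1],uv[0]]).astype('u1'),0,1)[0][0][:,0]
        g=np.array([at("top",u,z)[:2] for u in c]); (cx,cy),wh,an=cv2.minAreaRect((g*1e4).astype(np.float32))
        print(nm,cx/1e4,cy/1e4,np.array(wh)/10,an, 'tri',[x.round(4) for x in map(np.array,tri(uv,sp(sd)))])
E
python3 fit.py
```

```text
[ 0.62347442 -0.08626984 -0.05322754  0.12970286] -3.049713546387114
[[-0.1, 0.0], [0.2, 0.2], [-0.4, 0.6], [-0.2, -1.2], [-1.4, -1.9], [1.6, 0.1], [0.6, 1.3], [-0.6, 1.2], [-0.5, -1.4], [0.5, -0.9], [3.2, 1.2], [-0.4, 0.3], [0.1, 0.4], [-0.5, 1.1], [0.7, 0.4]]
ball [ 0.5307 -0.1432  0.2884] 0.0002 local [-0.0896 -0.0618  0.2884]
ramtop [ 0.6231 -0.0864  0.2179] 0.0004 local [-3.000e-04 -2.000e-04  2.179e-01]
catchtop [ 0.6903 -0.1013  0.2461] 0.001 local [ 0.0675 -0.0115  0.2461]
tknob [0.6365 0.1616 0.0707] 0.001 local [-1.000e-04  2.482e-01  7.070e-02]
plinth 0.461880126953125 0.020616261291503905 [54.26992188 55.24263306] 8.870943069458008 tri [array([0.462 , 0.0202, 0.0386]), np.float64(0.0002)]
spacer 0.4278177734375 0.13483271484375 [54.46415405 55.49317627] 8.402127265930176 tri [array([0.427 , 0.1349, 0.0101]), np.float64(0.001)]
top 0.498992724609375 0.3697756591796875 [54.10308838 55.0953186 ] 20.414579391479492 tri [array([0.4993, 0.3702, 0.0096]), np.float64(0.0007)]
```

Call:
step_arm(series=[{"tx":0.44,"ty":-1,"tz":-0.3,"wz":0.42},{"tx":0.44,"ty":-1,"tz":-0.3,"wz":0.42},{"tx":0.44,"ty":-1,"tz":-0.3,"wz":0.42},{"tx":0.44,"ty":-1,"tz":-0.3,"wz":0.42},{"tx":0.44,"ty":-1,"tz":-0.3,"wz":0.42},{"tx":0.44,"ty":-1,"tz":-0.3,"wz":0.42},{"tx":0.44,"ty":-1,"tz":-0.3,"wz":0.42},{"tx":0.44,"ty":-1,"tz":-0.3,"wz":0.42},{"tx":0.44,"ty":-1,"tz":-0.3,"wz":0.42},{"tx":0.44,"ty":-1,"tz":-0.3,"wz":0.42}], claw=0, grip_force=40)

```text
validation failed for argument at $.se...
```

Call:
step_arm(series=[{"tx":0.44,"ty":-1,"tz":-0.3},{"tx":0.44,"ty":-1,"tz":-0.3},{"tx":0.44,"ty":-1,"tz":-0.3},{"tx":0.44,"ty":-1,"tz":-0.3},{"tx":0.44,"ty":-1,"tz":-0.3},{"tx":0.44,"ty":-1,"tz":-0.3},{"tx":0.44,"ty":-1,"tz":-0.3},{"tx":0.44,"ty":-1,"tz":-0.3},{"tx":0.44,"ty":-1,"tz":-0.3},{"tx":0.44,"ty":-1}])

```text
validation failed for argument at $.se...
```

Call:
step_arm(series=[{"tx":0.44,"ty":-1.0,"tz":-0.3,"wx":0,"wy":0,"wz":0.42}], claw=0, grip_force=40)

```text
time: 0.22
eef_pos: [0.2541, 0.4969, 0.3969]
tool_rot: [179.9, -0.0, 158.5]
ft_force: [-0.9, -1.3, -0.1]
finger_gap: 0.0854
grip_force: 0.0
```

All six fields are needed in every row.

Call:
step_arm(series=[{"tx":0.44,"ty":-1,"tz":-0.3,"wx":0,"wy":0,"wz":0.42},{"tx":0.44,"ty":-1,"tz":-0.3,"wx":0,"wy":0,"wz":0.42},{"tx":0.44,"ty":-1,"tz":-0.3,"wx":0,"wy":0,"wz":0.42},{"tx":0.44,"ty":-1,"tz":-0.3,"wx":0,"wy":0,"wz":0.42},{"tx":0.44,"ty":-1,"tz":-0.3,"wx":0,"wy":0,"wz":0.42},{"tx":0.44,"ty":-1,"tz":-0.3,"wx":0,"wy":0,"wz":0.42},{"tx":0.44,"ty":-1,"tz":-0.3,"wx":0,"wy":0,"wz":0.42},{"tx":0.44,"ty":-1,"tz":-0.3,"wx":0,"wy":0,"wz":0.42},{"tx":0.44,"ty":-1,"tz":-0.3,"wx":0,"wy":0,"wz":0.42},{"tx":0.44,"ty":-1,"tz":-0.3,"wx":0,"wy":0,"wz":0}])

```text
time: 1.48
eef_pos: [0.3644, 0.2451, 0.3217]
tool_rot: [-180.0, -0.0, -171.4]
ft_force: [0.5, -0.5, 0.3]
finger_gap: 0.0851
grip_force: 0.0
```

Call:
step_arm(series=[{"tx":0.44,"ty":-1,"tz":-0.3,"wx":0,"wy":0,"wz":0},{"tx":0.44,"ty":-1,"tz":-0.3,"wx":0,"wy":0,"wz":0},{"tx":0.44,"ty":-1,"tz":-0.3,"wx":0,"wy":0,"wz":0},{"tx":0.44,"ty":-1,"tz":-0.3,"wx":0,"wy":0,"wz":0},{"tx":0.44,"ty":-1,"tz":-0.3,"wx":0,"wy":0,"wz":0},{"tx":0.44,"ty":-1,"tz":-0.3,"wx":0,"wy":0,"wz":0},{"tx":0.44,"ty":-1,"tz":-0.3,"wx":0,"wy":0,"wz":0},{"tx":0.44,"ty":-1,"tz":-0.3,"wx":0,"wy":0,"wz":0},{"tx":0.4,"ty":-1,"tz":0,"wx":0,"wy":0,"wz":0},{"tx":0,"ty":0,"tz":0,"wx":0,"wy":0,"wz":0}])

```text
time: 2.72
eef_pos: [0.4629, 0.0198, 0.2619]
tool_rot: [-180.0, -0.0, -171.6]
ft_force: [1.1, 0.0, -0.4]
finger_gap: 0.0856
grip_force: 0.0
```

Call:
step_arm(series=[{"tx":-0.03,"ty":0.03,"tz":-0.87,"wx":0,"wy":0,"wz":0.05},{"tx":0,"ty":0,"tz":-0.87,"wx":0,"wy":0,"wz":0},{"tx":0,"ty":0,"tz":-0.87,"wx":0,"wy":0,"wz":0},{"tx":0,"ty":0,"tz":-0.87,"wx":0,"wy":0,"wz":0},{"tx":0,"ty":0,"tz":0,"wx":0,"wy":0,"wz":0},{"tx":0,"ty":0,"tz":0,"wx":0,"wy":0,"wz":0}])

```text
time: 3.48
eef_pos: [0.4616, 0.0222, 0.1757]
tool_rot: [180.0, 0.0, -171.0]
ft_force: [0.3, -0.1, -0.7]
finger_gap: 0.0853
grip_force: 0.0
```

Call:
step_arm(series=[{"tx":0,"ty":0,"tz":0,"wx":0,"wy":0,"wz":0},{"tx":0,"ty":0,"tz":0,"wx":0,"wy":0,"wz":0},{"tx":0,"ty":0,"tz":0,"wx":0,"wy":0,"wz":0},{"tx":0,"ty":0,"tz":0,"wx":0,"wy":0,"wz":0},{"tx":0,"ty":0,"tz":0,"wx":0,"wy":0,"wz":0},{"tx":0,"ty":0,"tz":0,"wx":0,"wy":0,"wz":0}], claw=1, grip_force=50)

```text
time: 4.22
eef_pos: [0.4618, 0.0218, 0.1762]
tool_rot: [-180.0, 0.1, -171.0]
ft_force: [-1.3, 0.2, 5.3]
finger_gap: 0.053
grip_force: 53.3
```

Call:
step_arm(series=[{"tx":0,"ty":0,"tz":0.4,"wx":0,"wy":0,"wz":0},{"tx":0,"ty":0,"tz":0.9,"wx":0,"wy":0,"wz":0},{"tx":0,"ty":0,"tz":0.9,"wx":0,"wy":0,"wz":0},{"tx":0,"ty":0,"tz":0.9,"wx":0,"wy":0,"wz":0},{"tx":0,"ty":0,"tz":0.9,"wx":0,"wy":0,"wz":0},{"tx":0,"ty":0,"tz":0.4,"wx":0,"wy":0,"wz":0}])

```text
time: 4.97
eef_pos: [0.4615, 0.0217, 0.2866]
tool_rot: [-180.0, 0.1, -171.0]
ft_force: [-0.1, -0.5, -2.9]
finger_gap: 0.0528
grip_force: 53.6
```

Call:
step_arm(series=[{"tx":0.84,"ty":0.11,"tz":0,"wx":0,"wy":0,"wz":-0.19},{"tx":0.84,"ty":0.11,"tz":0,"wx":0,"wy":0,"wz":-0.19},{"tx":0.84,"ty":0.11,"tz":0,"wx":0,"wy":0,"wz":-0.19},{"tx":0.84,"ty":0.11,"tz":0,"wx":0,"wy":0,"wz":-0.19},{"tx":0.84,"ty":0.11,"tz":0,"wx":0,"wy":0,"wz":-0.19},{"tx":0.84,"ty":0.11,"tz":0,"wx":0,"wy":0,"wz":-0.19},{"tx":0.84,"ty":0.11,"tz":0,"wx":0,"wy":0,"wz":-0.19},{"tx":0.84,"ty":0.11,"tz":0,"wx":0,"wy":0,"wz":-0.18},{"tx":0,"ty":0,"tz":0,"wx":0,"wy":0,"wz":0},{"tx":0,"ty":0,"tz":0,"wx":0,"wy":0,"wz":0}])

```text
time: 6.22
eef_pos: [0.6285, 0.0437, 0.2844]
tool_rot: [-180.0, -0.2, 176.9]
ft_force: [0.4, 0.9, -3.7]
finger_gap: 0.0531
grip_force: 53.5
```

```bash
python3 - <<'E'
from h import *
from fit import W
s=robot.sense();print(s['eef_pos'],s['tool_rot'])
p=[ 0.62347442,-0.08626984,-0.05322754,0.12970286]
im=robot.grab_frame("side");c=im[170:270,310:420,::-1]
z=7;c=cv2.resize(c,None,fx=z,fy=z,interpolation=cv2.INTER_CUBIC)[:600]
# overlay the model nest rim (outer 41, inner 29, z 102) and table outline
for h,zz,col in((41,102,(0,0,255)),(29,102,(255,0,0)),):
    P=[W(p,(a*h,b*h,zz),1) for a,b in((1,1),(1,-1),(-1,-1),(-1,1))]
    q=((proj("side",np.array(P))-[310,170]+.5)*z).astype(np.int32); cv2.polylines(c,[q],True,col,1)
cv2.imwrite("pics/n1.png",c)
t=cv2.imread('pics/top0.png')[135:195,240:340]; c=cv2.resize(t,None,fx=8,fy=8,interpolation=cv2.INTER_CUBIC)
for h,k,zz,col in((41,41,102,(0,0,255)),(29,29,102,(255,0,0)),(50,55,40,(0,200,0))):
    P=[W(p,(a*h,b*k,zz),1) for a,b in((1,1),(1,-1),(-1,-1),(-1,1))]
    q=((proj("top",np.array(P))-[240,135]+.5)*8).astype(np.int32); cv2.polylines(c,[q],True,col,1)
cv2.imwrite("pics/n2.png",c)
E
```

```text
[0.628454   0.04372795 0.28439276] [-1.79996136e+02 -1.79862443e-01  1.76911457e+02]
```

View pics/n1.png

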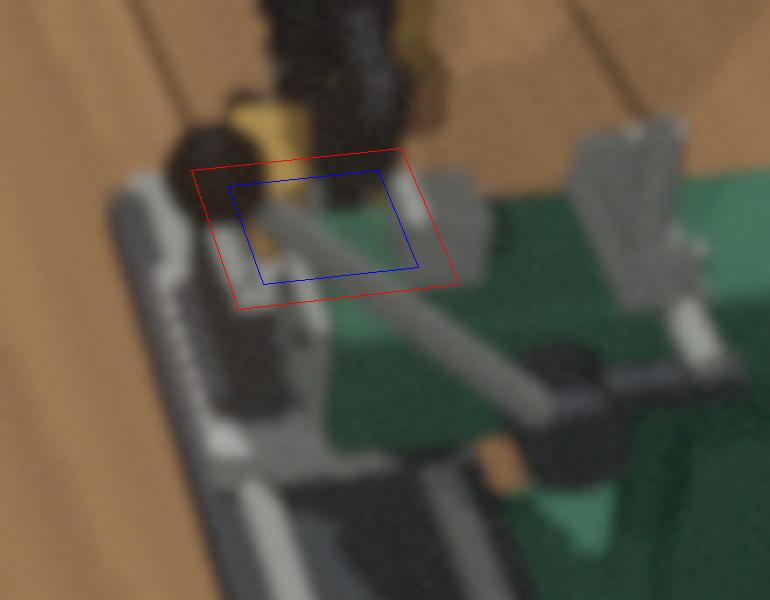

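View pics/n2.png

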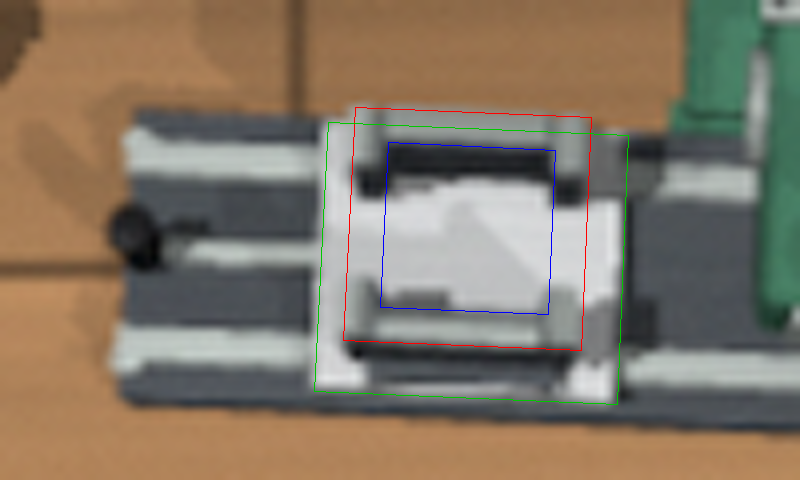

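The side crop shows the plinth held behind the lever ball, over the nest. The top overlay shows the nest walls matching the model to within about 0.5 px, with yaw perhaps 0.3° off. I'll refine the yaw from the long bed edge.

```bash
python3 - <<'E'
from h import *
t=cv2.imread('pics/top0.png').astype(float)
def edge(cols,r0,r1,sgn,z):
    P=[]
    for c in cols:
        col=t[r0:r1,c,2]-0; g=np.diff(col)*sgn; i=g.argmax()
        if 0<i<len(g)-1: a,b,d=g[i-1:i+2]; i=i+.5*(a-d)/(a-2*b+d+1e-9)
        P.append(at("top",(c,r0+i+.5),z)[:2])
    P=np.array(P); k=np.polyfit(P[:,1],P[:,0],1)
    for _ in range(4):
        e=abs(P[:,0]-np.polyval(k,P[:,1])); P2=P[e<=np.percentile(e,75)]; k=np.polyfit(P2[:,1],P2[:,0],1)
    print('yaw',-np.degrees(np.arctan(k[0])),'x at y=0.04',np.polyval(k,.04), 'resid',e.mean())
edge(range(260,365),180,196,1,0.0)       # bed front edge -> wood (lower)
edge(range(325,362),150,175,1,.022)
p=[ 0.62347442,-0.08626984,-0.05322754]
print('model front edge x at y=.04:',p[0]-.055/np.cos(p[2])-(.04-p[1])*np.tan(p[2]))
# table left edge in rows, right edge
for r in (152,153,154,155,160,163,170,171,176,178,180):
    g=np.diff(t[r,270:325,2]); print(r,np.round(at("top",(270+g[:25].argmax()+.5,r),.04)[:2],4),np.round(at("top",(295+g[25:].argmin()+.5,r),.04)[:2],4))
E
```

```text
yaw -3.0773004345785213 x at y=0.04 0.5772979616020985 resid 0.002394934238163043
yaw -40.0635806242102 x at y=0.04 0.7377058246987834 resid 0.022557489983720813
model front edge x at y=.04: 0.5751238031560088
152 [0.6766 0.0988] [ 0.6757 -0.0127]
153 [0.6736 0.0988] [ 0.6727 -0.0127]
154 [0.6706 0.0988] [ 0.6697 -0.0126]
155 [0.6676 0.0988] [0.6668 0.0021]
160 [0.6527 0.0988] [ 0.6518 -0.0124]
163 [0.6438 0.0988] [ 0.6428 -0.0123]
170 [0.623  0.1018] [ 0.622 -0.012]
171 [0.6201 0.1018] [ 0.6191 -0.0091]
176 [0.6053 0.1018] [0.6045 0.0203]
178 [0.5994 0.1018] [0.5986 0.0203]
180 [0.5935 0.1018] [ 0.5925 -0.0087]
```

Call:
step_arm(series=[{"tx":0.08,"ty":0.04,"tz":0,"wx":0,"wy":0,"wz":0},{"tx":0,"ty":0,"tz":-0.2,"wx":0,"wy":0,"wz":0},{"tx":0,"ty":0,"tz":-0.2,"wx":0,"wy":0,"wz":0},{"tx":0,"ty":0,"tz":-0.2,"wx":0,"wy":0,"wz":0},{"tx":0,"ty":0,"tz":0,"wx":0,"wy":0,"wz":0}])

```text
time: 6.9
eef_pos: [0.6312, 0.0448, 0.2695]
tool_rot: [180.0, -0.1, 176.9]
ft_force: [-0.2, -0.4, -3.1]
finger_gap: 0.0528
grip_force: 53.5
```

Call:
step_arm(series=[{"tx":0,"ty":0,"tz":-0.3,"wx":0,"wy":0,"wz":0},{"tx":0,"ty":0,"tz":-0.3,"wx":0,"wy":0,"wz":0},{"tx":0,"ty":0,"tz":-0.3,"wx":0,"wy":0,"wz":0},{"tx":0,"ty":0,"tz":0,"wx":0,"wy":0,"wz":0}])

```text
time: 7.4
eef_pos: [0.6311, 0.0448, 0.2467]
tool_rot: [180.0, -0.1, 176.9]
ft_force: [-0.4, -0.6, -3.3]
finger_gap: 0.0531
grip_force: 53.5
```

Call:
step_arm(series=[{"tx":0,"ty":0,"tz":-0.3,"wx":0,"wy":0,"wz":0},{"tx":0,"ty":0,"tz":-0.3,"wx":0,"wy":0,"wz":0},{"tx":0,"ty":0,"tz":-0.3,"wx":0,"wy":0,"wz":0},{"tx":0,"ty":0,"tz":0,"wx":0,"wy":0,"wz":0}])

```text
time: 7.9
eef_pos: [0.6311, 0.0448, 0.2242]
tool_rot: [180.0, -0.1, 176.9]
ft_force: [0.3, 0.1, -3.1]
finger_gap: 0.0532
grip_force: 53.5
```

Smooth entry. I'll go down the last 8 mm and release.

Call:
step_arm(series=[{"tx":0,"ty":0,"tz":-0.15,"wx":0,"wy":0,"wz":0},{"tx":0,"ty":0,"tz":-0.12,"wx":0,"wy":0,"wz":0},{"tx":0,"ty":0,"tz":0,"wx":0,"wy":0,"wz":0},{"tx":0,"ty":0,"tz":0,"wx":0,"wy":0,"wz":0}])

```text
time: 8.4
eef_pos: [0.6316, 0.0448, 0.2186]
tool_rot: [180.0, 0.0, 176.9]
ft_force: [0.6, -0.4, -3.3]
finger_gap: 0.0531
grip_force: 53.5
```

Call:
step_arm(series=[{"tx":0,"ty":0,"tz":0,"wx":0,"wy":0,"wz":0},{"tx":0,"ty":0,"tz":0,"wx":0,"wy":0,"wz":0},{"tx":0,"ty":0,"tz":0,"wx":0,"wy":0,"wz":0},{"tx":0,"ty":0,"tz":0,"wx":0,"wy":0,"wz":0},{"tx":0,"ty":0,"tz":0,"wx":0,"wy":0,"wz":0}], claw=0)

```text
time: 9.02
eef_pos: [0.6315, 0.0448, 0.2185]
tool_rot: [180.0, 0.0, 176.9]
ft_force: [-0.2, -0.5, -0.3]
finger_gap: 0.0856
grip_force: 0.0
```

Call:
step_arm(series=[{"tx":0,"ty":0,"tz":0.4,"wx":0,"wy":0,"wz":0},{"tx":0,"ty":0,"tz":0.8,"wx":0,"wy":0,"wz":0},{"tx":0,"ty":0,"tz":1,"wx":0,"wy":0,"wz":0},{"tx":0,"ty":0,"tz":1,"wx":0,"wy":0,"wz":0},{"tx":-1,"ty":0.4,"tz":0,"wx":0,"wy":0,"wz":0},{"tx":-1,"ty":0.45,"tz":0,"wx":0,"wy":0,"wz":0.2},{"tx":-1,"ty":0.45,"tz":0,"wx":0,"wy":0,"wz":0.25},{"tx":-1,"ty":0.45,"tz":0,"wx":0,"wy":0,"wz":0.25},{"tx":-1,"ty":0.45,"tz":0,"wx":0,"wy":0,"wz":0.25},{"tx":-1,"ty":0.45,"tz":0,"wx":0,"wy":0,"wz":0.25}])

```text
time: 10.28
eef_pos: [0.4807, 0.1114, 0.2993]
tool_rot: [180.0, 0.1, -173.4]
ft_force: [-0.1, -0.7, 0.5]
finger_gap: 0.0853
grip_force: 0.0
```

```bash
cat > look.py <<'E'
from h import *
import sys
img=robot.grab_frame("top"); cv2.imwrite(sys.argv[1],img[:,:,::-1])
_,mk=brass("top",img); mk=cv2.morphologyEx(mk,cv2.MORPH_CLOSE,np.ones((5,5)))
k,l,st,cc=cv2.connectedComponentsWithStats(mk)
for j in range(1,k):
    if 100<st[j,4]<700:
        c=cv2.findContours((l==j).astype('u1'),0,1)[0][0][:,0]
        g=np.array([at("top",u,.008)[:2] for u in c]); (cx,cy),wh,an=cv2.minAreaRect((g*1e4).astype(np.float32))
        print(cc[j].round(1),cx/1e4,cy/1e4,np.array(wh)/10,an)
s=robot.sense(); print(s['time'],s['eef_pos'].round(4),s['tool_rot'].round(1),s['ft_force'].round(1))
E
python3 look.py pics/t2.png
```

```text
[219.6 139.9] 0.7263033203125 0.2808670166015625 [86.89698486 66.38174438] 24.925758361816406
[298.4 163.9] 0.646857080078125 0.04258203125 [54.16555176 48.91304016] 89.52940368652344
[188.4 214.1] 0.499623193359375 0.3695666748046875 [53.49275513 55.07199097] 20.266643524169922
[268.1 237.7] 0.42772509765625 0.13451788330078124 [53.91860962 55.90465088] 8.748334884643555
10.325 [0.4772 0.1123 0.2989] [ 179.9   -0.2 -173.4] [-4.6  0.6  0.6]
```

Call:
step_arm(series=[{"tx":-1,"ty":0.48,"tz":0,"wx":0,"wy":0,"wz":0.25},{"tx":-0.98,"ty":0.48,"tz":0,"wx":0,"wy":0,"wz":0},{"tx":0,"ty":0,"tz":-1,"wx":0,"wy":0,"wz":0},{"tx":0,"ty":0,"tz":-1,"wx":0,"wy":0,"wz":0},{"tx":0,"ty":0,"tz":-1,"wx":0,"wy":0,"wz":0},{"tx":0,"ty":0,"tz":-0.9,"wx":0,"wy":0,"wz":0},{"tx":0,"ty":0,"tz":-0.5,"wx":0,"wy":0,"wz":0},{"tx":0,"ty":0,"tz":0,"wx":0,"wy":0,"wz":0},{"tx":0,"ty":0,"tz":0,"wx":0,"wy":0,"wz":0}], claw=0.22)

```text
time: 11.45
eef_pos: [0.4326, 0.1351, 0.1892]
tool_rot: [180.0, 0.1, -171.5]
ft_force: [-0.7, 0.3, -0.1]
finger_gap: 0.0665
grip_force: 0.0
```

Call:
step_arm(series=[{"tx":-0.2,"ty":0.02,"tz":-0.3,"wx":0,"wy":0,"wz":0},{"tx":0,"ty":0,"tz":-0.2,"wx":0,"wy":0,"wz":0},{"tx":0,"ty":0,"tz":-0.08,"wx":0,"wy":0,"wz":0},{"tx":0,"ty":0,"tz":0,"wx":0,"wy":0,"wz":0},{"tx":0,"ty":0,"tz":0,"wx":0,"wy":0,"wz":0}], claw=0.27)

```text
time: 12.08
eef_pos: [0.4272, 0.1356, 0.174]
tool_rot: [180.0, 0.0, -171.5]
ft_force: [-0.6, -0.1, 0.0]
finger_gap: 0.0622
grip_force: 0.0
```

Call:
step_arm(series=[{"tx":0,"ty":0,"tz":-0.08,"wx":0,"wy":0,"wz":0},{"tx":0,"ty":0,"tz":-0.08,"wx":0,"wy":0,"wz":0},{"tx":0,"ty":0,"tz":0,"wx":0,"wy":0,"wz":0}], claw=0.31)

```text
time: 12.45
eef_pos: [0.4269, 0.1355, 0.1698]
tool_rot: [180.0, -0.0, -171.5]
ft_force: [0.2, -0.3, -0.4]
finger_gap: 0.0588
grip_force: 0.0
```

Call:
step_arm(series=[{"tx":0,"ty":0,"tz":-0.08,"wx":0,"wy":0,"wz":0},{"tx":0,"ty":0,"tz":0,"wx":0,"wy":0,"wz":0},{"tx":0,"ty":0,"tz":0,"wx":0,"wy":0,"wz":0}])

```text
time: 12.82
eef_pos: [0.4271, 0.1355, 0.1686]
tool_rot: [180.0, 0.0, -171.5]
ft_force: [-1.0, -0.3, 8.2]
finger_gap: 0.0586
grip_force: 3.5
```

Call:
step_arm(series=[{"tx":0,"ty":0,"tz":0,"wx":0,"wy":0,"wz":0},{"tx":0,"ty":0,"tz":0,"wx":0,"wy":0,"wz":0},{"tx":0,"ty":0,"tz":0,"wx":0,"wy":0,"wz":0},{"tx":0,"ty":0,"tz":0,"wx":0,"wy":0,"wz":0}], claw=1)

```text
time: 13.32
eef_pos: [0.4274, 0.1357, 0.1699]
tool_rot: [180.0, 0.1, -171.5]
ft_force: [-4.0, 0.4, 21.1]
finger_gap: 0.0527
grip_force: 59.2
```

Call:
step_arm(series=[{"tx":0,"ty":0,"tz":0.3,"wx":0,"wy":0,"wz":0},{"tx":0,"ty":0,"tz":0.8,"wx":0,"wy":0,"wz":0},{"tx":0,"ty":0,"tz":1,"wx":0,"wy":0,"wz":0},{"tx":0,"ty":0,"tz":1,"wx":0,"wy":0,"wz":0},{"tx":0,"ty":0,"tz":1,"wx":0,"wy":0,"wz":0},{"tx":0,"ty":0,"tz":0.6,"wx":0,"wy":0,"wz":0}])

```text
time: 14.08
eef_pos: [0.427, 0.1355, 0.2864]
tool_rot: [180.0, 0.0, -171.5]
ft_force: [0.7, 0.8, -2.3]
finger_gap: 0.0521
grip_force: 53.2
```

Call:
step_arm(series=[{"tx":0.9,"ty":-0.4,"tz":0,"wx":0,"wy":0,"wz":-0.16},{"tx":0.9,"ty":-0.4,"tz":0,"wx":0,"wy":0,"wz":-0.16},{"tx":0.9,"ty":-0.4,"tz":0,"wx":0,"wy":0,"wz":-0.16},{"tx":0.9,"ty":-0.4,"tz":0,"wx":0,"wy":0,"wz":-0.16},{"tx":0.9,"ty":-0.4,"tz":0,"wx":0,"wy":0,"wz":-0.16},{"tx":0.9,"ty":-0.4,"tz":0,"wx":0,"wy":0,"wz":-0.16},{"tx":0.9,"ty":-0.4,"tz":0,"wx":0,"wy":0,"wz":-0.16},{"tx":0.9,"ty":-0.4,"tz":0,"wx":0,"wy":0,"wz":-0.16},{"tx":0.9,"ty":-0.4,"tz":0,"wx":0,"wy":0,"wz":-0.17},{"tx":0,"ty":0,"tz":0,"wx":0,"wy":0,"wz":0}])

```text
time: 15.32
eef_pos: [0.6316, 0.044, 0.2837]
tool_rot: [-180.0, -0.0, 176.8]
ft_force: [-0.3, -0.7, -2.0]
finger_gap: 0.0526
grip_force: 53.1
```

Call:
step_arm(series=[{"tx":0,"ty":0,"tz":0,"wx":0,"wy":0,"wz":0},{"tx":0,"ty":0,"tz":0,"wx":0,"wy":0,"wz":0}])

```text
time: 15.58
eef_pos: [0.6288, 0.0458, 0.285]
tool_rot: [180.0, -0.1, 176.9]
ft_force: [-0.4, 0.0, -2.1]
finger_gap: 0.0521
grip_force: 53.2
```

Call:
step_arm(series=[{"tx":0.1,"ty":-0.04,"tz":0,"wx":0,"wy":0,"wz":0},{"tx":0,"ty":0,"tz":-0.2,"wx":0,"wy":0,"wz":0},{"tx":0,"ty":0,"tz":-0.2,"wx":0,"wy":0,"wz":0},{"tx":0,"ty":0,"tz":-0.2,"wx":0,"wy":0,"wz":0},{"tx":0,"ty":0,"tz":-0.2,"wx":0,"wy":0,"wz":0},{"tx":0,"ty":0,"tz":0,"wx":0,"wy":0,"wz":0}])

```text
time: 16.32
eef_pos: [0.6318, 0.0445, 0.2648]
tool_rot: [180.0, -0.1, 176.9]
ft_force: [0.1, -0.5, -1.6]
finger_gap: 0.0526
grip_force: 53.2
```

Call:
step_arm(series=[{"tx":0,"ty":0,"tz":-0.3,"wx":0,"wy":0,"wz":0},{"tx":0,"ty":0,"tz":-0.3,"wx":0,"wy":0,"wz":0},{"tx":0,"ty":0,"tz":-0.16,"wx":0,"wy":0,"wz":0},{"tx":0,"ty":0,"tz":-0.08,"wx":0,"wy":0,"wz":0},{"tx":0,"ty":0,"tz":0,"wx":0,"wy":0,"wz":0}])

```text
time: 16.95
eef_pos: [0.632, 0.0445, 0.2444]
tool_rot: [180.0, -0.0, 176.9]
ft_force: [0.1, 0.5, -2.0]
finger_gap: 0.0526
grip_force: 53.2
```

Call:
step_arm(series=[{"tx":0,"ty":0,"tz":-0.1,"wx":0,"wy":0,"wz":0},{"tx":0,"ty":0,"tz":-0.05,"wx":0,"wy":0,"wz":0},{"tx":0,"ty":0,"tz":0,"wx":0,"wy":0,"wz":0}])

```text
time: 17.32
eef_pos: [0.632, 0.0445, 0.2407]
tool_rot: [180.0, -0.0, 176.9]
ft_force: [-0.3, 0.2, -1.3]
finger_gap: 0.0525
grip_force: 53.2
```

Call:
step_arm(series=[{"tx":0,"ty":0,"tz":0,"wx":0,"wy":0,"wz":0},{"tx":0,"ty":0,"tz":0,"wx":0,"wy":0,"wz":0},{"tx":0,"ty":0,"tz":0,"wx":0,"wy":0,"wz":0},{"tx":0,"ty":0,"tz":0,"wx":0,"wy":0,"wz":0}], claw=0)

```text
time: 17.82
eef_pos: [0.6321, 0.0445, 0.2409]
tool_rot: [180.0, 0.0, 176.9]
ft_force: [-0.8, 0.8, 0.5]
finger_gap: 0.0855
grip_force: 0.0
```

Call:
step_arm(series=[{"tx":0,"ty":0,"tz":0.4,"wx":0,"wy":0,"wz":0},{"tx":0,"ty":0,"tz":0.8,"wx":0,"wy":0,"wz":0},{"tx":0,"ty":0,"tz":1,"wx":0,"wy":0,"wz":0},{"tx":-0.5,"ty":1,"tz":0,"wx":0,"wy":0,"wz":0.3},{"tx":-0.5,"ty":1,"tz":0,"wx":0,"wy":0,"wz":0.45},{"tx":-0.5,"ty":1,"tz":0,"wx":0,"wy":0,"wz":0.45},{"tx":-0.5,"ty":1,"tz":0,"wx":0,"wy":0,"wz":0.45},{"tx":-0.5,"ty":1,"tz":0,"wx":0,"wy":0,"wz":0.45},{"tx":-0.5,"ty":1,"tz":0,"wx":0,"wy":0,"wz":0.45},{"tx":-0.5,"ty":1,"tz":0,"wx":0,"wy":0,"wz":0.35}])

```text
time: 19.08
eef_pos: [0.5442, 0.2203, 0.2966]
tool_rot: [-180.0, 0.1, -159.8]
ft_force: [-0.5, -0.2, -0.1]
finger_gap: 0.0854
grip_force: 0.0
```

```bash
python3 look.py pics/t3.png
```

```text
[220.6 135.3] 0.735073193359375 0.2717953857421875 [84.12643433 54.61192017] 62.66114044189453
[298.1 162.1] 0.651444091796875 0.042552252197265626 [54.1690918 45.8859314] 89.49646759033203
[188.3 214.2] 0.49924755859375 0.3695074951171875 [54.21300049 54.89867554] 20.414670944213867
19.125 [0.5425 0.2229 0.2966] [ 179.8    0.  -159.7] [-1.8  1.8 -0.7]
```

Call:
step_arm(series=[{"tx":-0.28,"ty":0.98,"tz":0,"wx":0,"wy":0,"wz":0},{"tx":-0.28,"ty":0.98,"tz":0,"wx":0,"wy":0,"wz":0},{"tx":-0.28,"ty":0.98,"tz":0,"wx":0,"wy":0,"wz":0},{"tx":-0.28,"ty":0.98,"tz":0,"wx":0,"wy":0,"wz":0},{"tx":-0.28,"ty":0.98,"tz":0,"wx":0,"wy":0,"wz":0},{"tx":-0.28,"ty":0.98,"tz":0,"wx":0,"wy":0,"wz":0},{"tx":0,"ty":0,"tz":-1,"wx":0,"wy":0,"wz":0},{"tx":0,"ty":0,"tz":-1,"wx":0,"wy":0,"wz":0},{"tx":0,"ty":0,"tz":-1,"wx":0,"wy":0,"wz":0},{"tx":0,"ty":0,"tz":-1,"wx":0,"wy":0,"wz":0}], claw=0.22)

```text
time: 20.38
eef_pos: [0.5029, 0.3665, 0.1957]
tool_rot: [180.0, 0.1, -159.9]
ft_force: [0.3, -0.8, 0.2]
finger_gap: 0.0665
grip_force: 0.0
```

Call:
step_arm(series=[{"tx":0,"ty":0,"tz":0,"wx":0,"wy":0,"wz":0},{"tx":0,"ty":0,"tz":0,"wx":0,"wy":0,"wz":0}])

```text
time: 20.62
eef_pos: [0.5031, 0.3667, 0.1969]
tool_rot: [180.0, 0.1, -159.9]
ft_force: [-0.3, -0.6, 0.2]
finger_gap: 0.0669
grip_force: 0.0
```

Call:
step_arm(series=[{"tx":-0.15,"ty":0.15,"tz":-0.1,"wx":0,"wy":0,"wz":0.04},{"tx":0,"ty":0,"tz":-0.4,"wx":0,"wy":0,"wz":0},{"tx":0,"ty":0,"tz":-0.35,"wx":0,"wy":0,"wz":0},{"tx":0,"ty":0,"tz":-0.16,"wx":0,"wy":0,"wz":0},{"tx":0,"ty":0,"tz":0,"wx":0,"wy":0,"wz":0},{"tx":0,"ty":0,"tz":0,"wx":0,"wy":0,"wz":0}], claw=0.28)

```text
time: 21.38
eef_pos: [0.4989, 0.3703, 0.1705]
tool_rot: [180.0, 0.0, -159.6]
ft_force: [0.7, -0.7, 1.4]
finger_gap: 0.0616
grip_force: 0.0
```

Call:
step_arm(series=[{"tx":0,"ty":0,"tz":0,"wx":0,"wy":0,"wz":0},{"tx":0,"ty":0,"tz":0,"wx":0,"wy":0,"wz":0},{"tx":0,"ty":0,"tz":0,"wx":0,"wy":0,"wz":0},{"tx":0,"ty":0,"tz":0,"wx":0,"wy":0,"wz":0}], claw=1)

```text
time: 21.88
eef_pos: [0.499, 0.3705, 0.1712]
tool_rot: [180.0, 0.1, -159.6]
ft_force: [-0.0, -0.3, 5.4]
finger_gap: 0.0523
grip_force: 53.6
```

Call:
step_arm(series=[{"tx":0,"ty":0,"tz":0.3,"wx":0,"wy":0,"wz":0},{"tx":0,"ty":0,"tz":0.8,"wx":0,"wy":0,"wz":0},{"tx":0,"ty":0,"tz":1,"wx":0,"wy":0,"wz":0},{"tx":0,"ty":0,"tz":1,"wx":0,"wy":0,"wz":0},{"tx":0,"ty":0,"tz":1,"wx":0,"wy":0,"wz":0},{"tx":0.38,"ty":-0.93,"tz":0.5,"wx":0,"wy":0,"wz":-0.21},{"tx":0.38,"ty":-0.93,"tz":0,"wx":0,"wy":0,"wz":-0.21},{"tx":0.38,"ty":-0.93,"tz":0,"wx":0,"wy":0,"wz":-0.21},{"tx":0.38,"ty":-0.93,"tz":0,"wx":0,"wy":0,"wz":-0.21},{"tx":0.38,"ty":-0.93,"tz":0,"wx":0,"wy":0,"wz":-0.21}])

```text
time: 23.12
eef_pos: [0.546, 0.253, 0.2847]
tool_rot: [-180.0, -0.1, -168.0]
ft_force: [0.7, -0.1, -3.4]
finger_gap: 0.0525
grip_force: 53.0
```

Call:
step_arm(series=[{"tx":0.38,"ty":-0.93,"tz":0,"wx":0,"wy":0,"wz":-0.21},{"tx":0.38,"ty":-0.93,"tz":0,"wx":0,"wy":0,"wz":-0.21},{"tx":0.38,"ty":-0.93,"tz":0,"wx":0,"wy":0,"wz":-0.21},{"tx":0.38,"ty":-0.93,"tz":0,"wx":0,"wy":0,"wz":-0.21},{"tx":0.38,"ty":-0.93,"tz":0,"wx":0,"wy":0,"wz":-0.21},{"tx":0.38,"ty":-0.93,"tz":0,"wx":0,"wy":0,"wz":-0.21},{"tx":0.38,"ty":-0.93,"tz":0,"wx":0,"wy":0,"wz":-0.21},{"tx":0.38,"ty":-0.93,"tz":0,"wx":0,"wy":0,"wz":-0.21},{"tx":0.37,"ty":-0.93,"tz":0,"wx":0,"wy":0,"wz":-0.21},{"tx":0,"ty":0,"tz":0,"wx":0,"wy":0,"wz":0}])

```text
time: 24.38
eef_pos: [0.6321, 0.0429, 0.285]
tool_rot: [-180.0, -0.0, 176.8]
ft_force: [-0.9, 1.0, -2.9]
finger_gap: 0.052
grip_force: 53.1
```

Call:
step_arm(series=[{"tx":0,"ty":0,"tz":0,"wx":0,"wy":0,"wz":0},{"tx":0,"ty":0,"tz":0,"wx":0,"wy":0,"wz":0}])

```text
time: 24.62
eef_pos: [0.6311, 0.0454, 0.2854]
tool_rot: [180.0, -0.0, 176.9]
ft_force: [0.2, -1.1, -3.0]
finger_gap: 0.0524
grip_force: 53.1
```

Call:
step_arm(series=[{"tx":0.02,"ty":-0.03,"tz":-0.1,"wx":0,"wy":0,"wz":0},{"tx":0,"ty":0,"tz":-0.2,"wx":0,"wy":0,"wz":0},{"tx":0,"ty":0,"tz":-0.2,"wx":0,"wy":0,"wz":0},{"tx":0,"ty":0,"tz":-0.3,"wx":0,"wy":0,"wz":0},{"tx":0,"ty":0,"tz":-0.3,"wx":0,"wy":0,"wz":0},{"tx":0,"ty":0,"tz":-0.2,"wx":0,"wy":0,"wz":0},{"tx":0,"ty":0,"tz":-0.1,"wx":0,"wy":0,"wz":0},{"tx":0,"ty":0,"tz":0,"wx":0,"wy":0,"wz":0},{"tx":0,"ty":0,"tz":0,"wx":0,"wy":0,"wz":0}])

```text
time: 25.75
eef_pos: [0.632, 0.0441, 0.2506]
tool_rot: [180.0, 0.0, 176.9]
ft_force: [1.3, 0.9, -3.3]
finger_gap: 0.0522
grip_force: 53.1
```

Call:
step_arm(series=[{"tx":0,"ty":0,"tz":-0.04,"wx":0,"wy":0,"wz":0},{"tx":0,"ty":0,"tz":0,"wx":0,"wy":0,"wz":0}])

```text
time: 26.0
eef_pos: [0.6321, 0.0441, 0.2497]
tool_rot: [180.0, 0.0, 176.9]
ft_force: [-1.0, 1.1, -2.7]
finger_gap: 0.0522
grip_force: 53.1
```

Call:
step_arm(series=[{"tx":0,"ty":0,"tz":0,"wx":0,"wy":0,"wz":0},{"tx":0,"ty":0,"tz":0,"wx":0,"wy":0,"wz":0},{"tx":0,"ty":0,"tz":0,"wx":0,"wy":0,"wz":0},{"tx":0,"ty":0,"tz":0,"wx":0,"wy":0,"wz":0}], claw=0)

```text
time: 26.5
eef_pos: [0.632, 0.0439, 0.2496]
tool_rot: [-180.0, 0.0, 176.9]
ft_force: [-0.1, 0.0, 0.2]
finger_gap: 0.0853
grip_force: 0.0
```

Call:
step_arm(series=[{"tx":0,"ty":0,"tz":0.4,"wx":0,"wy":0,"wz":0},{"tx":0,"ty":0,"tz":0.8,"wx":0,"wy":0,"wz":0},{"tx":0,"ty":0,"tz":1,"wx":0,"wy":0,"wz":0},{"tx":0.05,"ty":1,"tz":0,"wx":0,"wy":0,"wz":0},{"tx":0.05,"ty":1,"tz":0,"wx":0,"wy":0,"wz":0},{"tx":0.05,"ty":1,"tz":0,"wx":0,"wy":0,"wz":0},{"tx":0.05,"ty":1,"tz":0,"wx":0,"wy":0,"wz":0},{"tx":0.05,"ty":1,"tz":0,"wx":0,"wy":0,"wz":0},{"tx":0,"ty":0,"tz":0,"wx":0,"wy":0,"wz":0},{"tx":0,"ty":0,"tz":0,"wx":0,"wy":0,"wz":0}])

```text
time: 27.75
eef_pos: [0.6382, 0.1686, 0.3048]
tool_rot: [-180.0, 0.0, 176.9]
ft_force: [-0.8, -0.1, 0.1]
finger_gap: 0.0857
grip_force: 0.0
```

```bash
python3 look.py pics/t4.png; python3 -c "
import cv2
from h import *
t=cv2.imread('pics/t4.png')[130:200,240:340]; s=robot.grab_frame('side')[170:270,310:410,::-1]
cv2.imwrite('pics/t4c.png',cv2.resize(t,(800,560),interpolation=cv2.INTER_CUBIC))
cv2.imwrite('pics/s4c.png',cv2.resize(s,(600,600),interpolation=cv2.INTER_CUBIC))"
```

```text
[298.1 163.3] 0.64995224609375 0.04407557983398438 [51.17869873 55.04899292] 89.49163818359375
27.8 [0.6382 0.1683 0.3048] [-180.     0.   176.9] [ 0.2  0.  -0.2]
```

View pics/t4c.png

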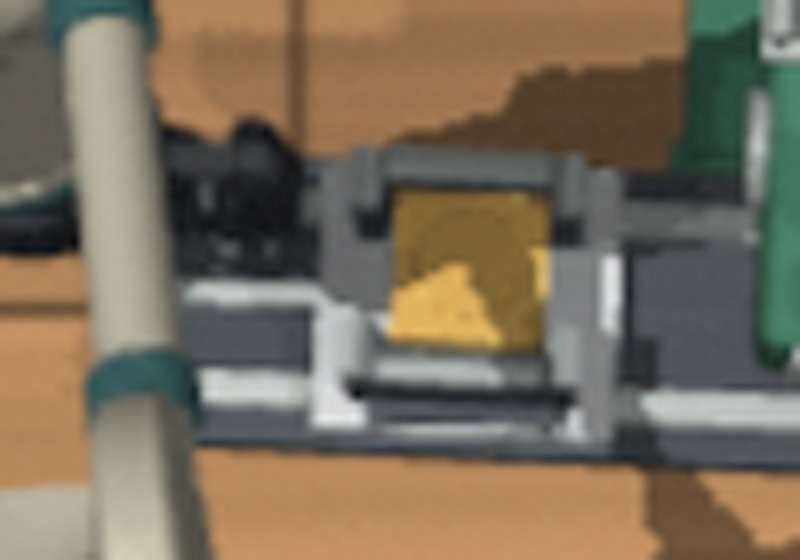

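The crop shows the top plate seated between the nest walls, centred at (470,270), with all parts in. Next I'll turn 90° to grip the table knob across x.

Call:
step_arm(series=[{"tx":-0.01,"ty":-0.02,"tz":0,"wx":0,"wy":0,"wz":-1},{"tx":-0.01,"ty":-0.02,"tz":0,"wx":0,"wy":0,"wz":-1},{"tx":0,"ty":-0.02,"tz":0,"wx":0,"wy":0,"wz":-1},{"tx":0,"ty":-0.02,"tz":0,"wx":0,"wy":0,"wz":-1},{"tx":0,"ty":-0.02,"tz":0,"wx":0,"wy":0,"wz":-1},{"tx":0,"ty":-0.02,"tz":0,"wx":0,"wy":0,"wz":-1},{"tx":0,"ty":-0.02,"tz":0,"wx":0,"wy":0,"wz":-1},{"tx":0,"ty":-0.02,"tz":0,"wx":0,"wy":0,"wz":-1},{"tx":0,"ty":-0.02,"tz":0,"wx":0,"wy":0,"wz":-1},{"tx":0,"ty":-0.02,"tz":0,"wx":0,"wy":0,"wz":-1}])

```text
time: 29.1
eef_pos: [0.6378, 0.1629, 0.3046]
tool_rot: [-180.0, 0.0, 96.6]
ft_force: [-0.3, -0.2, -0.2]
finger_gap: 0.0855
grip_force: 0.0
```

Call:
step_arm(series=[{"tx":0,"ty":0,"tz":0,"wx":0,"wy":0,"wz":-0.65},{"tx":0,"ty":0,"tz":0,"wx":0,"wy":0,"wz":-0.6},{"tx":0,"ty":0,"tz":0,"wx":0,"wy":0,"wz":0},{"tx":0,"ty":0,"tz":0,"wx":0,"wy":0,"wz":0}])

```text
time: 29.6
eef_pos: [0.6378, 0.1635, 0.3045]
tool_rot: [180.0, 0.0, 86.9]
ft_force: [-0.1, -0.8, -0.3]
finger_gap: 0.0854
grip_force: 0.0
```

Call:
step_arm(series=[{"tx":0,"ty":0,"tz":-0.9,"wx":0,"wy":0,"wz":0},{"tx":0,"ty":0,"tz":-0.9,"wx":0,"wy":0,"wz":0},{"tx":0,"ty":0,"tz":-0.9,"wx":0,"wy":0,"wz":0},{"tx":0,"ty":0,"tz":-0.9,"wx":0,"wy":0,"wz":0},{"tx":0,"ty":0,"tz":-0.15,"wx":0,"wy":0,"wz":0},{"tx":0,"ty":0,"tz":0,"wx":0,"wy":0,"wz":0}])

```text
time: 30.35
eef_pos: [0.638, 0.164, 0.211]
tool_rot: [180.0, -0.0, 86.9]
ft_force: [0.2, 0.4, 0.0]
finger_gap: 0.0856
grip_force: 0.0
```

Call:
step_arm(series=[{"tx":0,"ty":0,"tz":0,"wx":0,"wy":0,"wz":0},{"tx":0,"ty":0,"tz":0,"wx":0,"wy":0,"wz":0},{"tx":0,"ty":0,"tz":0,"wx":0,"wy":0,"wz":0},{"tx":0,"ty":0,"tz":0,"wx":0,"wy":0,"wz":0},{"tx":0,"ty":0,"tz":0,"wx":0,"wy":0,"wz":0},{"tx":0,"ty":0,"tz":0,"wx":0,"wy":0,"wz":0},{"tx":0,"ty":0,"tz":0,"wx":0,"wy":0,"wz":0},{"tx":0,"ty":0,"tz":0,"wx":0,"wy":0,"wz":0}], claw=1, grip_force=50)

```text
time: 31.35
eef_pos: [0.6382, 0.164, 0.2113]
tool_rot: [179.9, -0.0, 86.9]
ft_force: [1.3, -0.0, 4.0]
finger_gap: 0.0165
grip_force: 48.9
```

Call:
step_arm(series=[{"tx":-0.02,"ty":-0.3,"tz":0,"wx":0,"wy":0,"wz":0},{"tx":-0.02,"ty":-0.5,"tz":0,"wx":0,"wy":0,"wz":0},{"tx":-0.03,"ty":-0.5,"tz":0,"wx":0,"wy":0,"wz":0},{"tx":-0.03,"ty":-0.5,"tz":0,"wx":0,"wy":0,"wz":0},{"tx":-0.03,"ty":-0.5,"tz":0,"wx":0,"wy":0,"wz":0},{"tx":-0.03,"ty":-0.5,"tz":0,"wx":0,"wy":0,"wz":0},{"tx":-0.03,"ty":-0.5,"tz":0,"wx":0,"wy":0,"wz":0},{"tx":-0.02,"ty":-0.5,"tz":0,"wx":0,"wy":0,"wz":0},{"tx":-0.03,"ty":-0.5,"tz":0,"wx":0,"wy":0,"wz":0},{"tx":-0.02,"ty":-0.4,"tz":0,"wx":0,"wy":0,"wz":0}])

```text
time: 32.6
eef_pos: [0.6317, 0.0457, 0.2112]
tool_rot: [179.9, -0.0, 86.9]
ft_force: [3.3, 3.1, 5.0]
finger_gap: 0.0162
grip_force: 49.3
```

Call:
step_arm(series=[{"tx":0,"ty":-0.15,"tz":0,"wx":0,"wy":0,"wz":0},{"tx":0,"ty":-0.15,"tz":0,"wx":0,"wy":0,"wz":0},{"tx":0,"ty":0,"tz":0,"wx":0,"wy":0,"wz":0}])

```text
time: 32.98
eef_pos: [0.6314, 0.038, 0.2112]
tool_rot: [179.9, 0.0, 86.9]
ft_force: [2.0, 0.7, 7.5]
finger_gap: 0.0164
grip_force: 49.3
```

Call:
step_arm(series=[{"tx":-0.01,"ty":-0.12,"tz":0,"wx":0,"wy":0,"wz":0},{"tx":0,"ty":-0.08,"tz":0,"wx":0,"wy":0,"wz":0},{"tx":0,"ty":0,"tz":0,"wx":0,"wy":0,"wz":0}])

```text
time: 33.35
eef_pos: [0.6311, 0.0333, 0.2112]
tool_rot: [179.9, 0.0, 86.9]
ft_force: [1.9, 2.0, 5.9]
finger_gap: 0.0166
grip_force: 49.3
```

Call:
step_arm(series=[{"tx":-0.01,"ty":-0.1,"tz":0,"wx":0,"wy":0,"wz":0},{"tx":0,"ty":-0.08,"tz":0,"wx":0,"wy":0,"wz":0},{"tx":0,"ty":0,"tz":0,"wx":0,"wy":0,"wz":0}])

```text
time: 33.72
eef_pos: [0.631, 0.0312, 0.2112]
tool_rot: [179.9, -0.3, 86.8]
ft_force: [2.9, 9.6, 6.4]
finger_gap: 0.0165
grip_force: 49.3
```

Call:
step_arm(series=[{"tx":0,"ty":-0.08,"tz":0,"wx":0,"wy":0,"wz":0},{"tx":0,"ty":0,"tz":0,"wx":0,"wy":0,"wz":0},{"tx":0,"ty":0,"tz":0,"wx":0,"wy":0,"wz":0}])

```text
time: 34.1
eef_pos: [0.631, 0.0307, 0.2112]
tool_rot: [179.9, -0.5, 86.8]
ft_force: [3.1, 15.1, 5.8]
finger_gap: 0.0166
grip_force: 49.3
```

Call:
step_arm(series=[{"tx":0,"ty":0.12,"tz":0,"wx":0,"wy":0,"wz":0},{"tx":0,"ty":0,"tz":0,"wx":0,"wy":0,"wz":0}])

```text
time: 34.35
eef_pos: [0.631, 0.0316, 0.2112]
tool_rot: [179.9, -0.2, 86.9]
ft_force: [3.0, 6.8, 5.2]
finger_gap: 0.0164
grip_force: 49.3
```

Call:
step_arm(series=[{"tx":0,"ty":0,"tz":0,"wx":0,"wy":0,"wz":0},{"tx":0,"ty":0,"tz":0,"wx":0,"wy":0,"wz":0},{"tx":0,"ty":0,"tz":0,"wx":0,"wy":0,"wz":0},{"tx":0,"ty":0,"tz":0.5,"wx":0,"wy":0,"wz":0},{"tx":0,"ty":0,"tz":1,"wx":0,"wy":0,"wz":0},{"tx":0,"ty":0,"tz":1,"wx":0,"wy":0,"wz":0},{"tx":0,"ty":0,"tz":1,"wx":0,"wy":0,"wz":0},{"tx":0,"ty":0,"tz":1,"wx":0,"wy":0,"wz":0},{"tx":0,"ty":0,"tz":1,"wx":0,"wy":0,"wz":0},{"tx":0,"ty":0,"tz":1,"wx":0,"wy":0,"wz":0}], claw=0.45)

```text
time: 35.6
eef_pos: [0.6305, 0.0304, 0.375]
tool_rot: [180.0, 0.0, 86.9]
ft_force: [-0.1, -0.2, 0.3]
finger_gap: 0.0472
grip_force: 0.0
```

Call:
step_arm(series=[{"tx":0,"ty":0,"tz":1,"wx":0,"wy":0,"wz":0},{"tx":0,"ty":0,"tz":1,"wx":0,"wy":0,"wz":0},{"tx":0,"ty":0,"tz":0.5,"wx":0,"wy":0,"wz":0},{"tx":0,"ty":0,"tz":0,"wx":0,"wy":0,"wz":0}])

```text
time: 36.1
eef_pos: [0.6307, 0.0305, 0.4369]
tool_rot: [179.9, 0.0, 86.9]
ft_force: [-0.4, -0.3, -0.4]
finger_gap: 0.0468
grip_force: 0.0
```

```bash
python3 - <<'E'
from h import *
s=robot.sense(); print(s['time'],s['eef_pos'],s['tool_rot'])
a=cv2.imwrite('pics/c1.png',cv2.resize(robot.grab_frame('top')[100:200,260:400,::-1],(770,550),interpolation=cv2.INTER_CUBIC))
E
```

```text
36.1 [0.63068179 0.03046931 0.43689576] [1.79876421e+02 4.91313492e-03 8.68922557e+01]
```

View pics/c1.png

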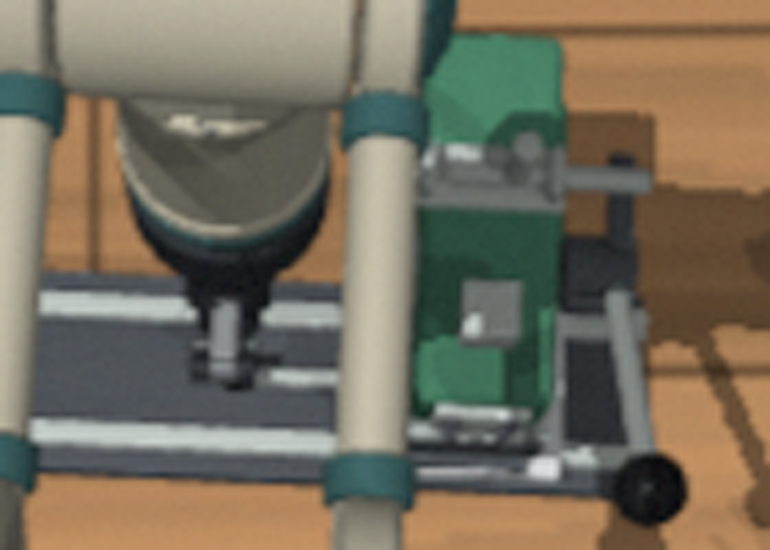

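Table is home against the stop. The catch knob is at crop (528,150), unchanged. Moving over it now.

Call:
step_arm(series=[{"tx":0.4,"ty":-0.87,"tz":0,"wx":0,"wy":0,"wz":0},{"tx":0.4,"ty":-0.87,"tz":0,"wx":0,"wy":0,"wz":0},{"tx":0.4,"ty":-0.87,"tz":0,"wx":0,"wy":0,"wz":0},{"tx":0.4,"ty":-0.87,"tz":0,"wx":0,"wy":0,"wz":0},{"tx":0.4,"ty":-0.87,"tz":0,"wx":0,"wy":0,"wz":0},{"tx":0.38,"ty":-0.87,"tz":0,"wx":0,"wy":0,"wz":0},{"tx":0,"ty":0,"tz":0,"wx":0,"wy":0,"wz":0},{"tx":0,"ty":0,"tz":0,"wx":0,"wy":0,"wz":0},{"tx":0,"ty":0,"tz":0,"wx":0,"wy":0,"wz":0}])

```text
time: 37.28
eef_pos: [0.69, -0.0991, 0.436]
tool_rot: [180.0, -0.0, 87.0]
ft_force: [1.4, -0.2, 0.0]
finger_gap: 0.0469
grip_force: 0.0
```

Call:
step_arm(series=[{"tx":0,"ty":-0.05,"tz":-0.6,"wx":0,"wy":0,"wz":0},{"tx":0,"ty":0,"tz":-0.6,"wx":0,"wy":0,"wz":0},{"tx":0,"ty":0,"tz":-0.6,"wx":0,"wy":0,"wz":0},{"tx":0,"ty":0,"tz":-0.12,"wx":0,"wy":0,"wz":0},{"tx":0,"ty":0,"tz":0,"wx":0,"wy":0,"wz":0}])

```text
time: 37.9
eef_pos: [0.6903, -0.1012, 0.3873]
tool_rot: [-180.0, -0.0, 86.9]
ft_force: [0.4, -0.6, 1.3]
finger_gap: 0.0467
grip_force: 0.0
```

Call:
step_arm(series=[{"tx":0,"ty":0,"tz":0,"wx":0,"wy":0,"wz":0},{"tx":0,"ty":0,"tz":0,"wx":0,"wy":0,"wz":0},{"tx":0,"ty":0,"tz":0,"wx":0,"wy":0,"wz":0},{"tx":0,"ty":0,"tz":0,"wx":0,"wy":0,"wz":0},{"tx":0,"ty":0,"tz":0,"wx":0,"wy":0,"wz":0}], claw=1, grip_force=40)

```text
time: 38.52
eef_pos: [0.6912, -0.1013, 0.3887]
tool_rot: [179.7, 0.0, 86.9]
ft_force: [5.6, -1.4, 1.4]
finger_gap: 0.0129
grip_force: 39.2
```

Gripped the pin (gap 13 mm). I'll slide it +25 mm along the press's y.

Call:
step_arm(series=[{"tx":0.01,"ty":0.2,"tz":0,"wx":0,"wy":0,"wz":0},{"tx":0.01,"ty":0.2,"tz":0,"wx":0,"wy":0,"wz":0},{"tx":0.01,"ty":0.2,"tz":0,"wx":0,"wy":0,"wz":0},{"tx":0.01,"ty":0.2,"tz":0,"wx":0,"wy":0,"wz":0},{"tx":0.01,"ty":0.2,"tz":0,"wx":0,"wy":0,"wz":0},{"tx":0,"ty":0.05,"tz":0,"wx":0,"wy":0,"wz":0},{"tx":0,"ty":0,"tz":0,"wx":0,"wy":0,"wz":0}])

```text
time: 39.4
eef_pos: [0.6925, -0.0761, 0.3887]
tool_rot: [179.7, 0.2, 86.9]
ft_force: [6.0, -4.2, 1.0]
finger_gap: 0.0125
grip_force: 39.2
```

Call:
step_arm(series=[{"tx":0,"ty":0.08,"tz":0,"wx":0,"wy":0,"wz":0},{"tx":0,"ty":0.04,"tz":0,"wx":0,"wy":0,"wz":0},{"tx":0,"ty":0,"tz":0,"wx":0,"wy":0,"wz":0}])

```text
time: 39.78
eef_pos: [0.6925, -0.0752, 0.3887]
tool_rot: [179.7, 0.5, 86.8]
ft_force: [5.5, -9.6, 0.7]
finger_gap: 0.0126
grip_force: 39.1
```

Call:
step_arm(series=[{"tx":0,"ty":-0.06,"tz":0,"wx":0,"wy":0,"wz":0},{"tx":0,"ty":0,"tz":0,"wx":0,"wy":0,"wz":0}])

```text
time: 40.02
eef_pos: [0.6925, -0.0757, 0.3887]
tool_rot: [179.7, 0.3, 86.8]
ft_force: [5.9, -4.9, 0.4]
finger_gap: 0.0127
grip_force: 39.2
```

Call:
step_arm(series=[{"tx":0,"ty":0,"tz":0,"wx":0,"wy":0,"wz":0},{"tx":0,"ty":0,"tz":0,"wx":0,"wy":0,"wz":0},{"tx":0,"ty":0,"tz":0,"wx":0,"wy":0,"wz":0},{"tx":0,"ty":0,"tz":0.5,"wx":0,"wy":0,"wz":0},{"tx":0,"ty":0,"tz":1,"wx":0,"wy":0,"wz":0},{"tx":0,"ty":0,"tz":1,"wx":0,"wy":0,"wz":0},{"tx":0,"ty":0,"tz":1,"wx":0,"wy":0,"wz":0},{"tx":0,"ty":0,"tz":1,"wx":0,"wy":0,"wz":0}], claw=0.45)

```text
time: 41.02
eef_pos: [0.6912, -0.0733, 0.5022]
tool_rot: [179.9, 0.0, 86.9]
ft_force: [-0.4, 0.6, -0.7]
finger_gap: 0.0472
grip_force: 0.0
```

Call:
step_arm(series=[{"tx":-0.65,"ty":-0.27,"tz":0,"wx":0,"wy":0,"wz":0.9},{"tx":-0.65,"ty":-0.27,"tz":0,"wx":0,"wy":0,"wz":0.9},{"tx":-0.65,"ty":-0.27,"tz":0,"wx":0,"wy":0,"wz":0.9},{"tx":-0.65,"ty":-0.27,"tz":0,"wx":0,"wy":0,"wz":0.9},{"tx":-0.65,"ty":-0.27,"tz":0,"wx":0,"wy":0,"wz":0.9},{"tx":-0.65,"ty":-0.27,"tz":0,"wx":0,"wy":0,"wz":0.9},{"tx":-0.65,"ty":-0.27,"tz":0,"wx":0,"wy":0,"wz":0.9},{"tx":-0.65,"ty":-0.27,"tz":0,"wx":0,"wy":0,"wz":0.9},{"tx":-0.65,"ty":-0.27,"tz":0,"wx":0,"wy":0,"wz":0.9},{"tx":-0.65,"ty":-0.25,"tz":0,"wx":0,"wy":0,"wz":0.9}])

```text
time: 42.28
eef_pos: [0.5283, -0.1405, 0.5013]
tool_rot: [180.0, 0.1, 159.1]
ft_force: [-0.4, 0.2, -0.1]
finger_gap: 0.0469
grip_force: 0.0
```

Call:
step_arm(series=[{"tx":0,"ty":0,"tz":0,"wx":0,"wy":0,"wz":0.9},{"tx":0,"ty":0,"tz":0,"wx":0,"wy":0,"wz":0.9},{"tx":0,"ty":0,"tz":0,"wx":0,"wy":0,"wz":0.45},{"tx":0,"ty":0,"tz":0,"wx":0,"wy":0,"wz":0},{"tx":0,"ty":0,"tz":0,"wx":0,"wy":0,"wz":0}])

```text
time: 42.9
eef_pos: [0.5289, -0.1404, 0.5008]
tool_rot: [-180.0, 0.0, 176.9]
ft_force: [0.6, 0.0, 0.1]
finger_gap: 0.0473
grip_force: 0.0
```

```bash
python3 - <<'E'
from h import *
s=robot.sense(); print(s['time'],s['eef_pos'],s['tool_rot'])
a=robot.grab_frame('top')[110:210,290:410,::-1]; b=robot.grab_frame('side')[150:310,300:440,::-1]
a=cv2.resize(a,(480,400),interpolation=cv2.INTER_CUBIC); b=cv2.resize(b,(320,400),interpolation=cv2.INTER_CUBIC)
cv2.imwrite('pics/l1.png',np.hstack([a,b]))
E
```

```text
42.9 [ 0.52892684 -0.14035594  0.50077156] [-1.79991452e+02  3.73634393e-02  1.76850939e+02]
```

View pics/l1.png

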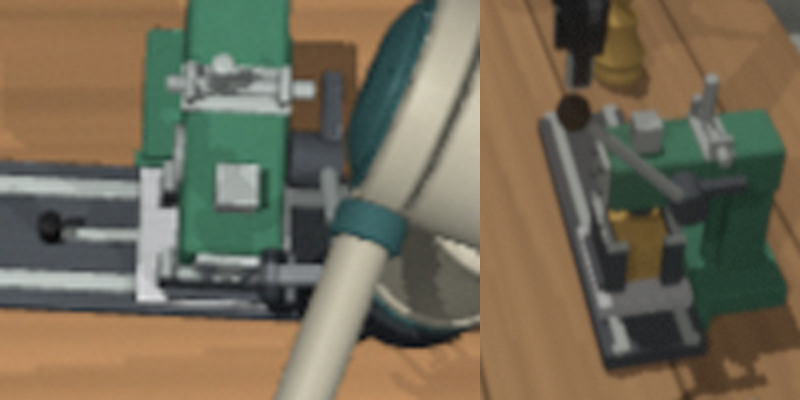

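The views show the catch bolt drawn back and the loaded nest under the ram. The lever is up, with its ball at side-crop (573,112) below the gripper. Next I'll grip the ball.

Call:
step_arm(series=[{"tx":0.07,"ty":-0.07,"tz":-0.6,"wx":0,"wy":0,"wz":0},{"tx":0,"ty":0,"tz":-0.6,"wx":0,"wy":0,"wz":0},{"tx":0,"ty":0,"tz":-0.6,"wx":0,"wy":0,"wz":0},{"tx":0,"ty":0,"tz":-0.55,"wx":0,"wy":0,"wz":0},{"tx":0,"ty":0,"tz":0,"wx":0,"wy":0,"wz":0},{"tx":0,"ty":0,"tz":0,"wx":0,"wy":0,"wz":0}])

```text
time: 43.75
eef_pos: [0.5309, -0.1423, 0.4418]
tool_rot: [-180.0, 0.0, 176.9]
ft_force: [-0.3, -0.7, 0.6]
finger_gap: 0.047
grip_force: 0.0
```

Call:
step_arm(series=[{"tx":0,"ty":0,"tz":0,"wx":0,"wy":0,"wz":0},{"tx":0,"ty":0,"tz":0,"wx":0,"wy":0,"wz":0},{"tx":0,"ty":0,"tz":0,"wx":0,"wy":0,"wz":0},{"tx":0,"ty":0,"tz":0,"wx":0,"wy":0,"wz":0}], claw=1, grip_force=50)

```text
time: 44.25
eef_pos: [0.5308, -0.1424, 0.4424]
tool_rot: [-179.9, 0.1, 176.9]
ft_force: [-0.1, -1.9, 5.2]
finger_gap: 0.0293
grip_force: 49.2
```

Call:
step_arm(series=[{"tx":-0.46,"ty":0.02,"tz":-0.5,"wx":0,"wy":0,"wz":0},{"tx":-0.4,"ty":0.02,"tz":-0.55,"wx":0,"wy":0,"wz":0},{"tx":-0.35,"ty":0.02,"tz":-0.58,"wx":0,"wy":0,"wz":0},{"tx":-0.28,"ty":0.02,"tz":-0.62,"wx":0,"wy":0,"wz":0},{"tx":-0.22,"ty":0.01,"tz":-0.64,"wx":0,"wy":0,"wz":0},{"tx":-0.16,"ty":0.01,"tz":-0.66,"wx":0,"wy":0,"wz":0},{"tx":-0.09,"ty":0,"tz":-0.67,"wx":0,"wy":0,"wz":0},{"tx":0,"ty":0,"tz":0,"wx":0,"wy":0,"wz":0},{"tx":0,"ty":0,"tz":0,"wx":0,"wy":0,"wz":0}])

```text
time: 45.38
eef_pos: [0.4812, -0.1398, 0.3366]
tool_rot: [-180.0, -0.1, 176.9]
ft_force: [-4.2, -0.8, 7.6]
finger_gap: 0.0292
grip_force: 55.3
```

Tracks the arc with about 7.6 N from the spring. I'll press on to the solid stop.

Call:
step_arm(series=[{"tx":-0.01,"ty":0,"tz":-0.4,"wx":0,"wy":0,"wz":0},{"tx":0,"ty":0,"tz":-0.2,"wx":0,"wy":0,"wz":0},{"tx":0,"ty":0,"tz":0,"wx":0,"wy":0,"wz":0}])

```text
time: 45.75
eef_pos: [0.4815, -0.1399, 0.3216]
tool_rot: [-180.0, 0.0, 176.9]
ft_force: [-2.2, -1.4, 7.5]
finger_gap: 0.0296
grip_force: 56.4
```

Call:
step_arm(series=[{"tx":0,"ty":0,"tz":-0.1,"wx":0,"wy":0,"wz":0},{"tx":0,"ty":0,"tz":0,"wx":0,"wy":0,"wz":0},{"tx":0,"ty":0,"tz":0,"wx":0,"wy":0,"wz":0}])

```text
time: 46.12
eef_pos: [0.4814, -0.1398, 0.3194]
tool_rot: [-180.0, 0.0, 176.9]
ft_force: [-3.0, -2.4, 7.3]
finger_gap: 0.0297
grip_force: 56.4
```

Call:
step_arm(series=[{"tx":0,"ty":0,"tz":-0.12,"wx":0,"wy":0,"wz":0},{"tx":0,"ty":0,"tz":-0.08,"wx":0,"wy":0,"wz":0},{"tx":0,"ty":0,"tz":0,"wx":0,"wy":0,"wz":0},{"tx":0,"ty":0,"tz":0,"wx":0,"wy":0,"wz":0}])

```text
time: 46.62
eef_pos: [0.4818, -0.1399, 0.3146]
tool_rot: [-180.0, 0.1, 176.9]
ft_force: [-2.3, -0.7, 6.8]
finger_gap: 0.0295
grip_force: 56.8
```

Call:
step_arm(series=[{"tx":0,"ty":0,"tz":-0.1,"wx":0,"wy":0,"wz":0},{"tx":0,"ty":0,"tz":-0.1,"wx":0,"wy":0,"wz":0},{"tx":0,"ty":0,"tz":0,"wx":0,"wy":0,"wz":0},{"tx":0,"ty":0,"tz":0,"wx":0,"wy":0,"wz":0}])

```text
time: 47.12
eef_pos: [0.4821, -0.1399, 0.311]
tool_rot: [-179.9, 0.2, 176.9]
ft_force: [-3.3, -0.6, 14.8]
finger_gap: 0.0296
grip_force: 57.7
```

Call:
step_arm(series=[{"tx":0,"ty":0,"tz":-0.08,"wx":0,"wy":0,"wz":0},{"tx":0,"ty":0,"tz":0,"wx":0,"wy":0,"wz":0},{"tx":0,"ty":0,"tz":0,"wx":0,"wy":0,"wz":0},{"tx":0,"ty":0,"tz":0,"wx":0,"wy":0,"wz":0},{"tx":0,"ty":0,"tz":0,"wx":0,"wy":0,"wz":0}])

```text
time: 47.75
eef_pos: [0.482, -0.1398, 0.3101]
tool_rot: [-179.9, 0.2, 176.9]
ft_force: [-4.8, -0.2, 22.2]
finger_gap: 0.0299
grip_force: 58.2
```

The ram bears firmly, with about 15 N above the spring force at the ball. Back up the arc now.

Call:
step_arm(series=[{"tx":0,"ty":0,"tz":0.55,"wx":0,"wy":0,"wz":0},{"tx":0,"ty":0,"tz":0.6,"wx":0,"wy":0,"wz":0},{"tx":0.09,"ty":0,"tz":0.67,"wx":0,"wy":0,"wz":0},{"tx":0.16,"ty":-0.01,"tz":0.66,"wx":0,"wy":0,"wz":0},{"tx":0.22,"ty":-0.01,"tz":0.64,"wx":0,"wy":0,"wz":0},{"tx":0.28,"ty":-0.02,"tz":0.62,"wx":0,"wy":0,"wz":0},{"tx":0.35,"ty":-0.02,"tz":0.58,"wx":0,"wy":0,"wz":0},{"tx":0.4,"ty":-0.02,"tz":0.55,"wx":0,"wy":0,"wz":0},{"tx":0.4,"ty":-0.02,"tz":0.42,"wx":0,"wy":0,"wz":0},{"tx":0,"ty":0,"tz":0,"wx":0,"wy":0,"wz":0}])

```text
time: 49.0
eef_pos: [0.5276, -0.1424, 0.437]
tool_rot: [-180.0, -0.5, 176.9]
ft_force: [-4.3, -2.0, -2.3]
finger_gap: 0.0292
grip_force: 54.6
```

Call:
step_arm(series=[{"tx":0,"ty":0,"tz":0,"wx":0,"wy":0,"wz":0},{"tx":0,"ty":0,"tz":0,"wx":0,"wy":0,"wz":0}])

```text
time: 49.25
eef_pos: [0.5274, -0.1424, 0.4369]
tool_rot: [-180.0, -0.5, 176.9]
ft_force: [-5.0, -2.3, -3.1]
finger_gap: 0.0295
grip_force: 54.5
```

Call:
step_arm(series=[{"tx":0,"ty":0,"tz":0,"wx":0,"wy":0,"wz":0},{"tx":0,"ty":0,"tz":0,"wx":0,"wy":0,"wz":0},{"tx":0,"ty":0,"tz":0,"wx":0,"wy":0,"wz":0},{"tx":0,"ty":0,"tz":0.5,"wx":0,"wy":0,"wz":0},{"tx":0,"ty":0,"tz":1,"wx":0,"wy":0,"wz":0},{"tx":0,"ty":0,"tz":1,"wx":0,"wy":0,"wz":0},{"tx":0,"ty":0,"tz":0.1,"wx":0,"wy":0,"wz":0}], claw=0.45)

```text
time: 50.12
eef_pos: [0.5293, -0.1422, 0.5065]
tool_rot: [-179.9, 0.3, 176.9]
ft_force: [-0.1, 0.1, -0.8]
finger_gap: 0.0471
grip_force: 0.0
```

Call:
step_arm(series=[{"tx":0.66,"ty":0.27,"tz":0,"wx":0,"wy":0,"wz":-0.9},{"tx":0.66,"ty":0.27,"tz":0,"wx":0,"wy":0,"wz":-0.9},{"tx":0.66,"ty":0.27,"tz":0,"wx":0,"wy":0,"wz":-0.9},{"tx":0.66,"ty":0.27,"tz":0,"wx":0,"wy":0,"wz":-0.9},{"tx":0.66,"ty":0.27,"tz":0,"wx":0,"wy":0,"wz":-0.9},{"tx":0.66,"ty":0.27,"tz":0,"wx":0,"wy":0,"wz":-0.9},{"tx":0.66,"ty":0.27,"tz":0,"wx":0,"wy":0,"wz":-0.9},{"tx":0.66,"ty":0.27,"tz":0,"wx":0,"wy":0,"wz":-0.9},{"tx":0.66,"ty":0.27,"tz":0,"wx":0,"wy":0,"wz":-0.9},{"tx":0.65,"ty":0.25,"tz":0,"wx":0,"wy":0,"wz":-0.9}])

```text
time: 51.38
eef_pos: [0.6943, -0.0749, 0.5027]
tool_rot: [-179.9, -0.0, 104.7]
ft_force: [0.3, 0.1, -0.4]
finger_gap: 0.0471
grip_force: 0.0
```

Call:
step_arm(series=[{"tx":0,"ty":0,"tz":0,"wx":0,"wy":0,"wz":-0.9},{"tx":0,"ty":0,"tz":0,"wx":0,"wy":0,"wz":-0.9},{"tx":0,"ty":0,"tz":0,"wx":0,"wy":0,"wz":-0.45},{"tx":0,"ty":0,"tz":0,"wx":0,"wy":0,"wz":0},{"tx":0,"ty":0,"tz":0,"wx":0,"wy":0,"wz":0}])

```text
time: 52.0
eef_pos: [0.6938, -0.0752, 0.5032]
tool_rot: [-180.0, -0.0, 86.9]
ft_force: [-0.2, -0.3, 0.4]
finger_gap: 0.0476
grip_force: 0.0
```

Call:
step_arm(series=[{"tx":-0.06,"ty":-0.02,"tz":-0.9,"wx":0,"wy":0,"wz":0},{"tx":0,"ty":0,"tz":-0.9,"wx":0,"wy":0,"wz":0},{"tx":0,"ty":0,"tz":-0.9,"wx":0,"wy":0,"wz":0},{"tx":0,"ty":0,"tz":-0.9,"wx":0,"wy":0,"wz":0},{"tx":0,"ty":0,"tz":-0.8,"wx":0,"wy":0,"wz":0},{"tx":0,"ty":0,"tz":-0.2,"wx":0,"wy":0,"wz":0},{"tx":0,"ty":0,"tz":0,"wx":0,"wy":0,"wz":0}])

```text
time: 52.88
eef_pos: [0.6924, -0.0757, 0.3888]
tool_rot: [180.0, -0.0, 86.9]
ft_force: [0.9, -0.3, 0.4]
finger_gap: 0.0472
grip_force: 0.0
```

Call:
step_arm(series=[{"tx":0,"ty":0,"tz":0,"wx":0,"wy":0,"wz":0},{"tx":0,"ty":0,"tz":0,"wx":0,"wy":0,"wz":0},{"tx":0,"ty":0,"tz":0,"wx":0,"wy":0,"wz":0},{"tx":0,"ty":0,"tz":0,"wx":0,"wy":0,"wz":0},{"tx":0,"ty":0,"tz":0,"wx":0,"wy":0,"wz":0}], claw=1, grip_force=40)

```text
time: 53.5
eef_pos: [0.6928, -0.0758, 0.3899]
tool_rot: [179.8, 0.0, 86.9]
ft_force: [3.9, 0.9, 4.4]
finger_gap: 0.0128
grip_force: 39.6
```

Call:
step_arm(series=[{"tx":-0.01,"ty":-0.2,"tz":0,"wx":0,"wy":0,"wz":0},{"tx":-0.01,"ty":-0.2,"tz":0,"wx":0,"wy":0,"wz":0},{"tx":-0.01,"ty":-0.2,"tz":0,"wx":0,"wy":0,"wz":0},{"tx":-0.01,"ty":-0.2,"tz":0,"wx":0,"wy":0,"wz":0},{"tx":-0.01,"ty":-0.2,"tz":0,"wx":0,"wy":0,"wz":0},{"tx":0,"ty":-0.05,"tz":0,"wx":0,"wy":0,"wz":0},{"tx":0,"ty":0,"tz":0,"wx":0,"wy":0,"wz":0}])

```text
time: 54.38
eef_pos: [0.6915, -0.1012, 0.3899]
tool_rot: [179.8, -0.1, 86.9]
ft_force: [3.1, 2.4, 4.8]
finger_gap: 0.0126
grip_force: 39.7
```

Call:
step_arm(series=[{"tx":0,"ty":-0.08,"tz":0,"wx":0,"wy":0,"wz":0},{"tx":0,"ty":-0.04,"tz":0,"wx":0,"wy":0,"wz":0},{"tx":0,"ty":0,"tz":0,"wx":0,"wy":0,"wz":0}])

```text
time: 54.75
eef_pos: [0.6915, -0.1022, 0.3899]
tool_rot: [179.8, -0.4, 87.0]
ft_force: [2.7, 8.3, 7.2]
finger_gap: 0.0129
grip_force: 39.7
```

Catch is on at its stop. Release, rise and look.

Call:
step_arm(series=[{"tx":0,"ty":0.06,"tz":0,"wx":0,"wy":0,"wz":0},{"tx":0,"ty":0,"tz":0,"wx":0,"wy":0,"wz":0}])

```text
time: 55.0
eef_pos: [0.6915, -0.1016, 0.39]
tool_rot: [179.8, -0.2, 86.9]
ft_force: [3.7, 4.2, 6.1]
finger_gap: 0.0123
grip_force: 39.7
```

Call:
step_arm(series=[{"tx":0,"ty":0,"tz":0,"wx":0,"wy":0,"wz":0},{"tx":0,"ty":0,"tz":0,"wx":0,"wy":0,"wz":0},{"tx":0,"ty":0,"tz":0,"wx":0,"wy":0,"wz":0},{"tx":0,"ty":0,"tz":0.5,"wx":0,"wy":0,"wz":0},{"tx":0,"ty":0,"tz":1,"wx":0,"wy":0,"wz":0},{"tx":0,"ty":0,"tz":0.5,"wx":0,"wy":0,"wz":0},{"tx":-0.5,"ty":1,"tz":0,"wx":0,"wy":0,"wz":0},{"tx":-0.5,"ty":1,"tz":0,"wx":0,"wy":0,"wz":0},{"tx":-0.5,"ty":1,"tz":0,"wx":0,"wy":0,"wz":0},{"tx":-0.4,"ty":1,"tz":0,"wx":0,"wy":0,"wz":0}], claw=0.45)

```text
time: 56.25
eef_pos: [0.6428, -0.0022, 0.439]
tool_rot: [180.0, -0.0, 86.9]
ft_force: [0.5, -0.3, -0.6]
finger_gap: 0.0469
grip_force: 0.0
```

Call:
step_arm(series=[{"tx":-0.4,"ty":1,"tz":0,"wx":0,"wy":0,"wz":0},{"tx":0,"ty":0.35,"tz":0,"wx":0,"wy":0,"wz":0},{"tx":0,"ty":0,"tz":0,"wx":0,"wy":0,"wz":0},{"tx":0,"ty":0,"tz":0,"wx":0,"wy":0,"wz":0}])

```text
time: 56.75
eef_pos: [0.634, 0.0297, 0.4386]
tool_rot: [180.0, 0.0, 86.9]
ft_force: [-0.2, -0.2, 0.1]
finger_gap: 0.047
grip_force: 0.0
```

```bash
python3 - <<'E'
from h import *
s=robot.sense(); print(s['time'],s['eef_pos'],s['tool_rot'])
a=robot.grab_frame('top')[110:210,290:410,::-1]; b=robot.grab_frame('side')[150:310,300:440,::-1]
a=cv2.resize(a,(480,400),interpolation=cv2.INTER_CUBIC); b=cv2.resize(b,(320,400),interpolation=cv2.INTER_CUBIC)
cv2.imwrite('pics/l2.png',np.hstack([a,b]))
E
```

```text
56.75 [0.63395011 0.02969146 0.43860184] [1.79979141e+02 4.08535111e-02 8.68654731e+01]
```

View pics/l2.png

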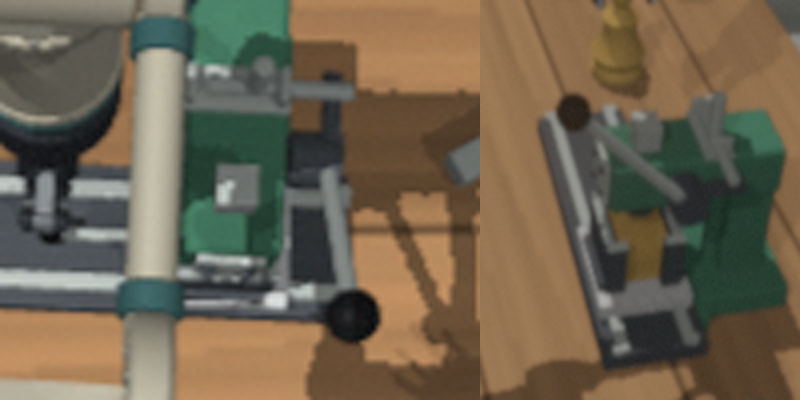

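The lever ball is back up at side-crop (573,112), the bolt is over the tail and the table is home. Next I'll draw the table out.

Call:
step_arm(series=[{"tx":-0.12,"ty":0.1,"tz":-0.9,"wx":0,"wy":0,"wz":0},{"tx":0,"ty":0,"tz":-1,"wx":0,"wy":0,"wz":0},{"tx":0,"ty":0,"tz":-1,"wx":0,"wy":0,"wz":0},{"tx":0,"ty":0,"tz":-1,"wx":0,"wy":0,"wz":0},{"tx":0,"ty":0,"tz":-1,"wx":0,"wy":0,"wz":0},{"tx":0,"ty":0,"tz":-1,"wx":0,"wy":0,"wz":0},{"tx":0,"ty":0,"tz":-1,"wx":0,"wy":0,"wz":0},{"tx":0,"ty":0,"tz":-1,"wx":0,"wy":0,"wz":0},{"tx":0,"ty":0,"tz":-1,"wx":0,"wy":0,"wz":0},{"tx":0,"ty":0,"tz":-0.2,"wx":0,"wy":0,"wz":0}])

```text
time: 58.1
eef_pos: [0.6301, 0.0321, 0.2093]
tool_rot: [-179.8, 0.0, 86.8]
ft_force: [0.4, 0.2, 0.2]
finger_gap: 0.0472
grip_force: 0.0
```

Call:
step_arm(series=[{"tx":0,"ty":0,"tz":0,"wx":0,"wy":0,"wz":0},{"tx":0,"ty":0,"tz":0,"wx":0,"wy":0,"wz":0},{"tx":0,"ty":0,"tz":0,"wx":0,"wy":0,"wz":0},{"tx":0,"ty":0,"tz":0,"wx":0,"wy":0,"wz":0},{"tx":0,"ty":0,"tz":0,"wx":0,"wy":0,"wz":0},{"tx":0,"ty":0,"tz":0,"wx":0,"wy":0,"wz":0}], claw=1, grip_force=60)

```text
time: 58.85
eef_pos: [0.6309, 0.0326, 0.2124]
tool_rot: [179.9, 0.0, 86.9]
ft_force: [0.8, -0.6, 6.2]
finger_gap: 0.0161
grip_force: 59.0
```

Call:
step_arm(series=[{"tx":0.02,"ty":0.3,"tz":0,"wx":0,"wy":0,"wz":0},{"tx":0.02,"ty":0.5,"tz":0,"wx":0,"wy":0,"wz":0},{"tx":0.03,"ty":0.6,"tz":0,"wx":0,"wy":0,"wz":0},{"tx":0.03,"ty":0.6,"tz":0,"wx":0,"wy":0,"wz":0},{"tx":0.03,"ty":0.6,"tz":0,"wx":0,"wy":0,"wz":0},{"tx":0.03,"ty":0.6,"tz":0,"wx":0,"wy":0,"wz":0},{"tx":0.03,"ty":0.6,"tz":0,"wx":0,"wy":0,"wz":0},{"tx":0.03,"ty":0.6,"tz":0,"wx":0,"wy":0,"wz":0},{"tx":0.03,"ty":0.6,"tz":0,"wx":0,"wy":0,"wz":0},{"tx":0.03,"ty":0.5,"tz":0,"wx":0,"wy":0,"wz":0}])

```text
time: 60.1
eef_pos: [0.6383, 0.1703, 0.2124]
tool_rot: [179.8, 0.0, 86.9]
ft_force: [0.4, -3.6, 5.0]
finger_gap: 0.016
grip_force: 59.1
```

Call:
step_arm(series=[{"tx":0.02,"ty":0.3,"tz":0,"wx":0,"wy":0,"wz":0},{"tx":0.02,"ty":0.25,"tz":0,"wx":0,"wy":0,"wz":0},{"tx":0.01,"ty":0.15,"tz":0,"wx":0,"wy":0,"wz":0},{"tx":0,"ty":0,"tz":0,"wx":0,"wy":0,"wz":0}])

```text
time: 60.6
eef_pos: [0.6393, 0.1882, 0.2124]
tool_rot: [179.8, -0.0, 86.9]
ft_force: [1.1, -0.3, 5.0]
finger_gap: 0.0159
grip_force: 59.2
```

.156 m of travel so far. On to the stop.

Call:
step_arm(series=[{"tx":0.01,"ty":0.15,"tz":0,"wx":0,"wy":0,"wz":0},{"tx":0,"ty":0.1,"tz":0,"wx":0,"wy":0,"wz":0},{"tx":0,"ty":0,"tz":0,"wx":0,"wy":0,"wz":0},{"tx":0,"ty":0,"tz":0,"wx":0,"wy":0,"wz":0}])

```text
time: 61.1
eef_pos: [0.6396, 0.1928, 0.2124]
tool_rot: [179.9, 0.2, 86.9]
ft_force: [1.2, -5.8, 6.5]
finger_gap: 0.0159
grip_force: 59.3
```

At the stop (160 mm). Release and retreat.

Call:
step_arm(series=[{"tx":0,"ty":-0.04,"tz":0,"wx":0,"wy":0,"wz":0},{"tx":0,"ty":0,"tz":0,"wx":0,"wy":0,"wz":0},{"tx":0,"ty":0,"tz":0,"wx":0,"wy":0,"wz":0},{"tx":0,"ty":0,"tz":0,"wx":0,"wy":0,"wz":0}], claw=0.4)

```text
time: 61.6
eef_pos: [0.6389, 0.1933, 0.211]
tool_rot: [-180.0, -0.0, 86.9]
ft_force: [-0.4, -0.3, -0.3]
finger_gap: 0.0514
grip_force: 0.0
```

Call:
step_arm(series=[{"tx":0,"ty":0,"tz":0.5,"wx":0,"wy":0,"wz":0},{"tx":0,"ty":0,"tz":1,"wx":0,"wy":0,"wz":0},{"tx":0,"ty":0,"tz":1,"wx":0,"wy":0,"wz":0},{"tx":0,"ty":0,"tz":1,"wx":0,"wy":0,"wz":0},{"tx":0,"ty":0,"tz":1,"wx":0,"wy":0,"wz":0},{"tx":-1,"ty":0.5,"tz":0.5,"wx":0,"wy":0,"wz":0},{"tx":-1,"ty":0.5,"tz":0,"wx":0,"wy":0,"wz":0},{"tx":-1,"ty":0.5,"tz":0,"wx":0,"wy":0,"wz":0},{"tx":-1,"ty":0.5,"tz":0,"wx":0,"wy":0,"wz":0},{"tx":-1,"ty":0.5,"tz":0,"wx":0,"wy":0,"wz":0}])

```text
time: 62.85
eef_pos: [0.5113, 0.2563, 0.3363]
tool_rot: [-179.9, -0.0, 86.9]
ft_force: [-0.4, 0.7, 0.2]
finger_gap: 0.0513
grip_force: 0.0
```

Call:
step_arm(series=[{"tx":-0.5,"ty":0.5,"tz":0,"wx":0,"wy":0,"wz":0},{"tx":0,"ty":0,"tz":0,"wx":0,"wy":0,"wz":0},{"tx":0,"ty":0,"tz":0,"wx":0,"wy":0,"wz":0}])

```text
time: 63.22
eef_pos: [0.502, 0.2681, 0.3363]
tool_rot: [179.9, 0.0, 86.9]
ft_force: [-0.7, -0.3, -0.5]
finger_gap: 0.0513
grip_force: 0.0
```

```bash
python3 - <<'E'
from h import *
a=robot.grab_frame('top')[110:210,240:400,::-1]; b=robot.grab_frame('side')[130:310,300:440,::-1]
a=cv2.resize(a,(480,300),interpolation=cv2.INTER_CUBIC); b=cv2.resize(b,(320,411),interpolation=cv2.INTER_CUBIC)[:300*1]
b2=cv2.resize(robot.grab_frame('side')[130:310,300:440,::-1],(233,300),interpolation=cv2.INTER_CUBIC)
cv2.imwrite('pics/e1.png',np.hstack([a,b2]))
E
```

```text
(no output)
```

View pics/e1.png

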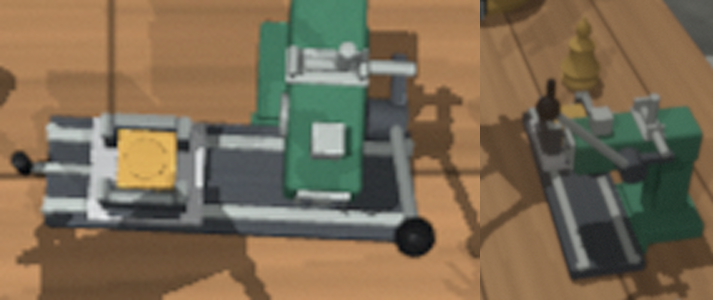

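The final view shows the table drawn out, the stack in the nest with its seat up at (147,160), the catch on and the lever up. Handing in.

```bash
python3 -c "
from rig import robot
print(robot.close_job())"
```

```text
the job is handed in; nothing more can be done
None
```

I finished every step and handed the job in at about 63 s of the 208 s allowed; the judge returned no verdict, but the last picture showed the stack seated in the drawn-out nest, the catch on and the lever up.

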